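# Put the flowmeters away in the roll-top store

## Robot

A 6-joint arm with a two-finger parallel gripper is mounted at the origin on the work surface. World frame = base frame: x ahead of the robot, y to its left, z up, the work surface at z = 0. Lengths are in m, angles in degrees, forces in N, time in s.
With the tool pointing down it reaches from about 0.4 to 0.825 m from the base axis. Payload 7 kg.
Tool frame: the origin (TCP) lies at the very end of the fingers, on their centre line; the grasp point (between the pads) lies 19 mm behind it (grasp_offset is the x of the grasp point in the tool frame, in m); x points along the fingers, y is the direction in which the jaws open and shut, and the axes are right-handed (so a half turn about x gives the same grasp; the last joint's range is limited). The gripper opens to 88 mm and grips with 3 to 60 N. Pads are 19 mm wide; open, the fingers measure 130 mm over their backs; the gripper's body (78 mm by 193 mm) begins 47 mm behind the grasp point.
Start: joints at [89.33, 20.546, 0.682, 0, -70.136, -16.507], TCP at [0.199, 0.645, 0.227] pointing down, gripper open.
Joint ranges: [-176.03, 176.03], [-82.01, 121.73], [-58.28, 71.71], [-173.87, 95.51], [-174.79, -0.11], [-173.66, 173.66]. Speed limits (degrees/s): [136.94, 136.94, 172.46, 180, 180, 180].

## Interface

Orientations are given as [roll, pitch, yaw] about the fixed x, y, z axes, in that order (R = Rz(yaw) Ry(pitch) Rx(roll)).
In Python, from plant import get_obs, snapshot, close_job, grasp_offset gives the robot as it stands.
- The arm moves only by the tool carry_out, never from a script. Its argument "series" is a list that holds one entry, the list of rows, each a list of 6 numbers: the shift along the tool's x, y, z in mm, then the turn, a rotation vector about the tool's x, y, z in degrees. A call has 1 to 10 rows; each row is the pose to reach, as a shift and turn from the pose commanded when the call began, along the tool's axes at that moment; what a row does not reach only later rows make up. A row lasts 1/8 s, in which the tool goes at most 62.5 mm and 10.7 degrees, less where a joint would pass 70% of its speed; a pose out of reach is approached as far as the arm can. A call with a gripper value outside its range is refused whole. "hand" is the gripper's target within -1 to 1 (shut at 1, half-way at 0, fully open at -1), set as the call begins (left out, the last holds). The fingers move at their own pace and stop on an object; the grip force is fixed at half the most. Time passes only in rows, so rows that repeat a pose let the fingers close. It gives the time, the measured TCP pose, the force and the opening at its end, in the units of the state.
- get_obs(): the state, without advancing time (a new reading comes with each control period).
- snapshot(name): name is "scene" or "top"; returns a dict with "color" (480x640x3 uint8, red, green, blue), "fx", "fy", "cx", "cy" (pixels), "eye" and "attitude" of the camera in the world. Camera axes: x right, y down, z forward; pixel columns grow to the right and rows downward; lengths in m; the calibration is good to about 2 mm. A picture is of the moment at which its call begins. There is no depth.
- close_job(): hands the job in, once; it reports no verdict.
The state is a dict: "clock": time; "joint_pos": joint angles; "qvel": joint speeds; "tau": joint torques, N m; "tool_pos": TCP position; "orientation": TCP orientation; "force": force on the tool from outside, world axes, zero at the start; "moment": the same for the moment, N m; "opening": finger opening in m.
Only numpy, scipy, OpenCV 4.12 (cv2) and the standard library are available. Lean on these libraries where they do the work, as an engineer would, in place of code of your own. Each camera call takes 0.05 s, during which the arm holds its last target.

## Task

Roll the store's slatted door fully up, then lay every flowmeter from the bench across both narrow rails of the rack inside: side by side, lengthwise front to back and lying level between the end stops, face up, with its control knob at the front. When all of them lie there, roll the door fully shut, and leave everything else on the bench where it is.

Things in the scene. Friction and masses are not known exactly. Their poses are not given: they have to be found in the camera images.
- store: Grey half-round roll-top bench store, fixed, 416 mm deep (x), 395 wide (y), 248 high. Origin: centre of its underside, on the bench; x points from its front (robot side) to its back, z up. Front sill 106 mm high, outer face at x = -195 mm. Inside: floor at z = 30 mm, back panel 225 mm high at x = +18 mm; with the door up, the space before this panel is open to the front and above.
- track (a point): Centre of the door's circular track: x = 0, y = 0, z = 40 mm in the store's frame, axes as the store's; the door rolls about its y axis. The side cheeks are half-discs of radius 208 mm about it, 15 mm thick, with inner faces 365 mm apart.
- door (a joint): Tambour door of nine aluminium slats rolling on its curved track (radius 200 mm): 0 rad = fully shut on the sill, 1.25 rad = fully up (end stop). Track friction is about 1.2 N m, its weight adds up to 1 N m; it stays wherever it is left. It may start up to 0.25 rad ajar.
- handle (a point): Middle of the door's handle: round steel bar, 12 mm thick, 130 mm long, along the store's y, 45 mm outside the slats' centre line on two end posts. At door angle q it stands at x = -0.245 cos(q + 0.419), z = 0.040 + 0.245 sin(q + 0.419) in the store's frame (m). From above, fingers can straddle the bar; it turns between them as the door rolls.
- rack (a point): Centre of the rack in the store (store frame x -95, y 0, z 75 mm) at rail-top height; axes as the store's. Two steel rails run along y over the full 365 mm, each 10 mm wide, at x = -40 and +40 mm, tops 45 mm above the store floor. End stops at x = -76 and +76 mm rise 12 mm above the rails. Four flowmeters fit side by side, e.g. at y = -112, -37, 37, 112 mm.
- flowmeter1: Flowmeter (two to four present, all alike): black block 110 mm long (x), 34 wide (y), 34 high (z), brass port stub at each end (120 mm over all), 0.18 to 0.35 kg. Origin: centre of its underside; z points out of its face (white scale, clear tube). A steel control knob 18 mm across, 16 mm tall stands on the face at x = -40 mm, near one end.
- knob1 (a point): Top of the control knob of flowmeter1, at x = -40 mm, z = 50 mm in its frame.
- flowmeter2: Flowmeter (two to four present, all alike): black block 110 mm long (x), 34 wide (y), 34 high (z), brass port stub at each end (120 mm over all), 0.18 to 0.35 kg. Origin: centre of its underside; z points out of its face (white scale, clear tube). A steel control knob 18 mm across, 16 mm tall stands on the face at x = -40 mm, near one end.
- knob2 (a point): Top of the control knob of flowmeter2, at x = -40 mm, z = 50 mm in its frame.
- flowmeter3: Flowmeter (two to four present, all alike): black block 110 mm long (x), 34 wide (y), 34 high (z), brass port stub at each end (120 mm over all), 0.18 to 0.35 kg. Origin: centre of its underside; z points out of its face (white scale, clear tube). A steel control knob 18 mm across, 16 mm tall stands on the face at x = -40 mm, near one end.
- knob3 (a point): Top of the control knob of flowmeter3, at x = -40 mm, z = 50 mm in its frame.
- flowmeter4: Flowmeter (two to four present, all alike): black block 110 mm long (x), 34 wide (y), 34 high (z), brass port stub at each end (120 mm over all), 0.18 to 0.35 kg. Origin: centre of its underside; z points out of its face (white scale, clear tube). A steel control knob 18 mm across, 16 mm tall stands on the face at x = -40 mm, near one end.
- knob4 (a point): Top of the control knob of flowmeter4, at x = -40 mm, z = 50 mm in its frame.
- tee: Brass tee fitting, 46 x 28 x 28 mm, among the flowmeters; a bystander. Origin: on its underside, at its middle.
- spanner_a: Steel spanner, 160 mm, lying beyond the flowmeters on the left; a bystander. Origin: on its underside.
- spanner_b: Steel spanner, 130 mm, lying near the robot on the left; a bystander. Origin: on its underside.
- fitting_jar: Clear jar with a white lid, 60 mm across, 70 mm high; a bystander. Origin: on its underside, at its middle.
- gauge: Round pressure gauge lying face up, 56 mm across, 24 mm thick, right of the middle; a bystander. Origin: on its underside, at its middle.

How it is judged:
By the outcome, as a careful person would: the job done as asked, in the order asked, and still so for the second after the job is handed in, with the robot touching nothing.
Of flowmeter1, flowmeter2, flowmeter3, flowmeter4 only 2 to 4 are there at a start; the rules pass over those that are not, and their reading is None.
At some moment in a run one of flowmeter1, flowmeter2, flowmeter3, flowmeter4 may be knocked a few centimetres aside while the robot is not near it.
It also fails if it takes over 210 s, if anything falls off the work surface, if the arm or the gripper's body presses on something with over 40 N, if the wrist force passes 120 N, or if a joint passes its speed limit or range.

## Working session

There is one attempt and no reset: what is moved stays moved. The work goes in short steps, Python scripts to look and compute and a tool call to move; the robot and the scene stay as the last step left them, time stands still between calls to the robot, and variables do not carry over. Pictures are saved under pics/ and viewed, and the job is handed in when it is done.

Besides the shell and the picture viewer there is one more tool, called after "Call:" as name([rows], argument=value, ...), one row to a line, values as JSON. carry_out: Moves the arm, as the interface text tells. Its arguments: {"type":"object","properties":{"series":{"type":"array","items":{"type":"array","items":{"type":"array","items":{"type":"number"}}}},"hand":{"type":"number"}},"required":["series"]}

```bash
mkdir -p pics; ls
python3 - <<'E'
from plant import get_obs, snapshot, grasp_offset
import cv2
print(grasp_offset, get_obs())
for n in ("scene","top"):
    s=snapshot(n); cv2.imwrite(f"pics/{n}0.png",s["color"][:,:,::-1])
    print({k:v for k,v in s.items() if k!="color"})
E
```

```text
pics
-0.0188 {'clock': 0.0, 'joint_pos': array([ 8.93299175e+01,  2.05909617e+01,  6.32318211e-01, -2.14943535e-02,
       -7.01360295e+01, -1.65060350e+01]), 'qvel': array([ 0.04058871, -0.10758156, -0.04282072, -0.01216678,  0.08456979,
        0.03530138]), 'tau': array([-2.77938725e-04, -5.82710409e+01,  2.93062234e+01,  6.99726954e+00,
        6.94929447e-03, -1.57199293e-04]), 'tool_pos': array([0.19921641, 0.64439998, 0.22561266]), 'orientation': array([  94.45986152,   89.90319403, -102.72357615]), 'force': array([0.00789357, 1.01247857, 0.02537933]), 'moment': array([ 0.00259765, -0.03276074,  0.03456579]), 'opening': 0.08749939640737497}
{'fx': 572.7736607238365, 'fy': 572.7736607238365, 'cx': 315.2891109268528, 'cy': 244.70257849100855, 'eye': array([ 1.62228286, -0.2879478 ,  0.98471366]), 'attitude': array([-127.03225519,   -0.60892175,   72.25604452])}
{'fx': 587.4157782584689, 'fy': 587.4157782584689, 'cx': 308.6565295052072, 'cy': 235.00556729047148, 'eye': array([0.32835584, 0.06309057, 1.33635174]), 'attitude': array([-171.18248545,    0.36073138,  -90.05890769])}
```

View pics/scene0.png

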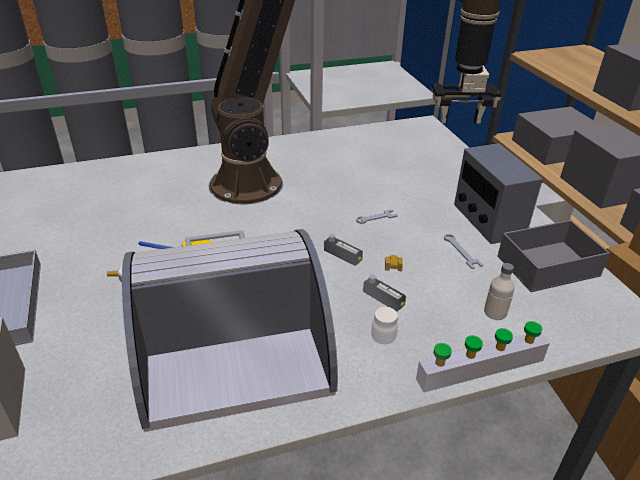

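View pics/top0.png

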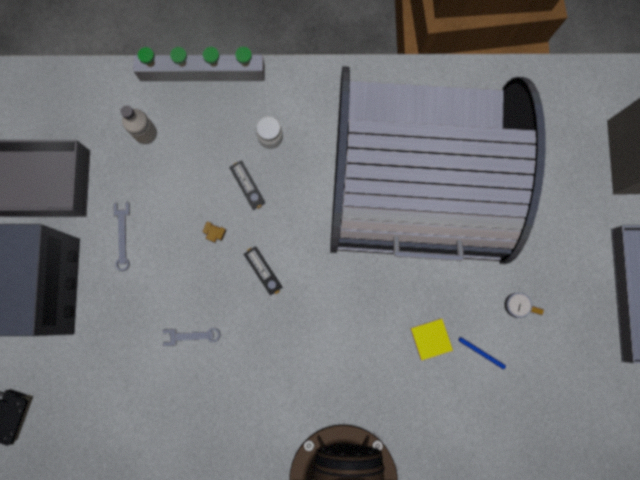

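```bash
cat > h.py <<'E'
import numpy as np, cv2
from scipy.spatial.transform import Rotation as R
from plant import get_obs, snapshot
def cam(s): return R.from_euler('xyz',s['attitude'],degrees=True).as_matrix()
def ray(s,uv,z):
    d=cam(s)@np.array([(uv[0]-s['cx'])/s['fx'],(uv[1]-s['cy'])/s['fy'],1.]); e=s['eye']
    return e+d*(z-e[2])/d[2]
def proj(s,p):
    c=cam(s).T@(np.array(p)-s['eye']); return np.array([s['cx']+s['fx']*c[0]/c[2], s['cy']+s['fy']*c[1]/c[2]])
def crop(s,u0,v0,u1,v1,k,name):
    im=s['color'][v0:v1,u0:u1,::-1]; im=cv2.resize(im,None,fx=k,fy=k,interpolation=cv2.INTER_CUBIC); cv2.imwrite(name,im)
def tool():
    o=get_obs(); return o['tool_pos'],R.from_euler('xyz',o['orientation'],degrees=True).as_matrix(),o
E
python3 - <<'E'
from h import *
s=snapshot('top'); t=snapshot('scene')
print(proj(s,[0,0,0]),proj(t,[0,0,0]))
crop(s,220,100,320,310,2.8,'pics/a1.png')
crop(s,320,50,560,280,2.6,'pics/a2.png')
crop(t,310,220,470,350,5,'pics/a3.png')
p,T,o=tool(); print(p,np.round(T,3))
E
```

```text
[341.88988996 479.80974771] [245.58875646 184.48687189]
[0.19929697 0.64460748 0.22599901] [[-0.    -0.295 -0.955]
 [-0.001 -0.955  0.295]
 [-1.     0.001 -0.   ]]
```

View pics/a1.png

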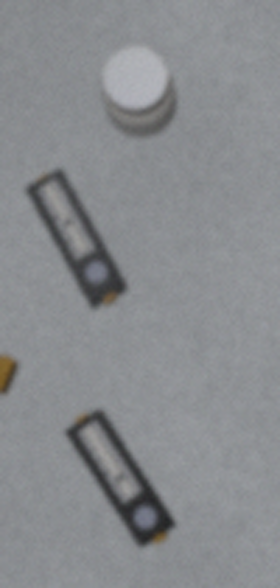

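View pics/a2.png

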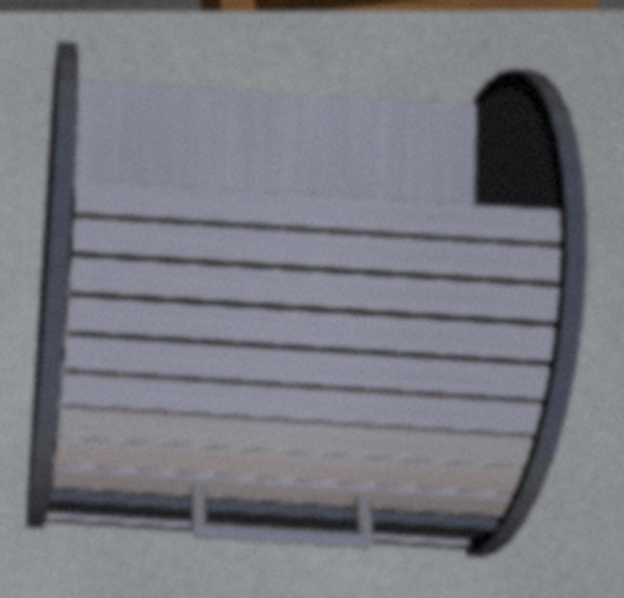

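View pics/a3.png

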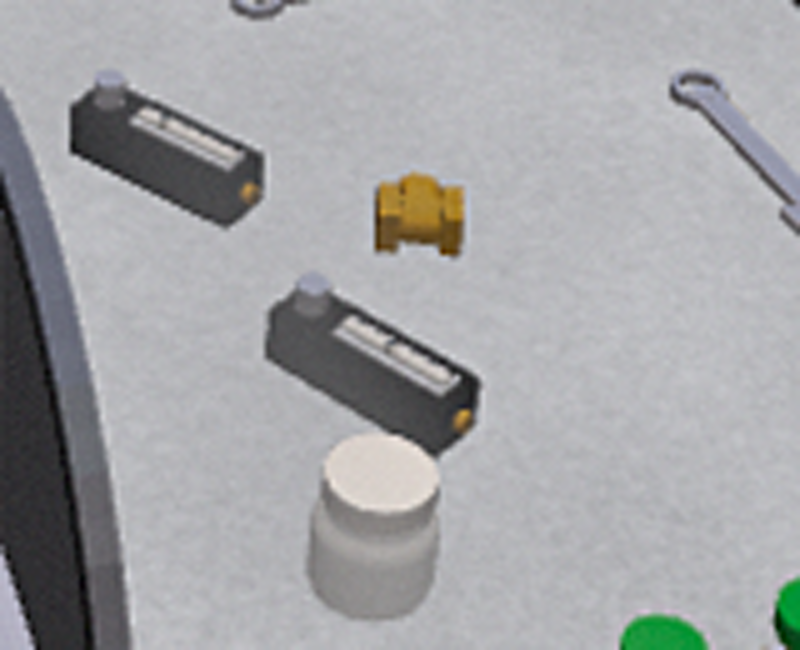

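Run:
```python
from h import *
s=snapshot('top'); t=snapshot('scene')
crop(t,110,215,350,430,3.3,'pics/b1.png')
for uv in [(330.8,252),(508,262.7)]: print(ray(s,uv,0))
for uv in [(333,391),(146,418)]: print(ray(t,uv,0))
im=s['color'].astype(int); 
sub=(im.max(2)<75).astype(np.uint8); sub[:, :225]=0; sub[:,290:]=0; sub[:150]=0; sub[310:]=0
cs,_=cv2.findContours(sub,cv2.RETR_EXTERNAL,cv2.CHAIN_APPROX_NONE)
for c in cs:
    if cv2.contourArea(c)<100: continue
    r=cv2.minAreaRect(c); b=cv2.boxPoints(r); print(r)
    w=np.array([ray(s,p,.03)[:2] for p in b]); print(w.round(4), w.mean(0), np.linalg.norm(w-np.roll(w,1,0),axis=1))
```

```text
[0.49615673 0.02059147 0.        ]
[ 0.47083798 -0.38327638  0.        ]
[ 0.88688731 -0.00196613  0.        ]
[ 0.83847093 -0.3869963   0.        ]
((262.7792053222656, 270.43280029296875), (48.79141616821289, 14.122405052185059), 57.17145919799805)
[[0.4888 0.2169]
 [0.506  0.1905]
 [0.4141 0.1306]
 [0.3972 0.1568]] [0.45150163 0.17368629] [0.10958702 0.03153227 0.10979175 0.03118747]
((247.11868286132812, 184.93325805664062), (47.06507873535156, 12.910213470458984), 60.64224624633789)
[[0.6878 0.2514]
 [0.7027 0.2259]
 [0.6064 0.1718]
 [0.5918 0.1972]] [0.64721223 0.21157691] [0.11025814 0.02960409 0.11043547 0.02927117]
```

View pics/b1.png

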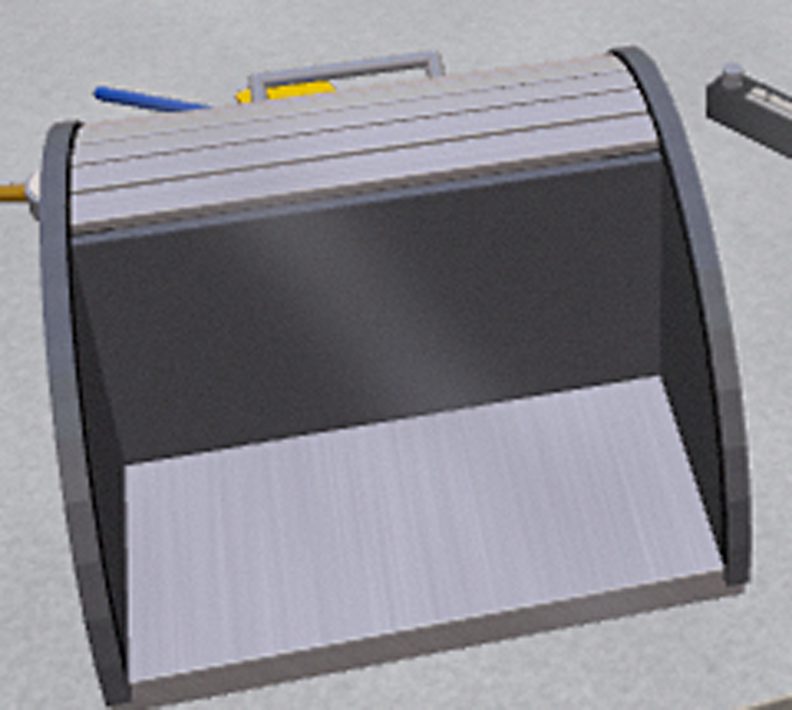

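Run:
```python
from h import *
s=snapshot('top'); t=snapshot('scene')
crop(s,320,190,540,280,3.6,'pics/c1.png')
crop(t,170,215,260,255,8,'pics/c2.png')
P=[ray(t,uv,.03)[:2] for uv in [(328.2,388.3),(149.4,421.7),(310,328.9),(148.2,355.6)]]
for p in P: print(p)
d=P[0]-P[1]; print(np.linalg.norm(d), np.degrees(np.arctan2(-d[0],d[1])))
d=P[2]-P[3]; print(np.linalg.norm(d), np.degrees(np.arctan2(-d[0],d[1])))
```

```text
[ 0.89975346 -0.01792384]
[ 0.87309151 -0.37833979]
[ 0.72486325 -0.00299497]
[ 0.69794236 -0.36636076]
0.3614007670647386 -4.2307774548062795
0.3643616748598869 -4.237163854919269
```

View pics/c1.png

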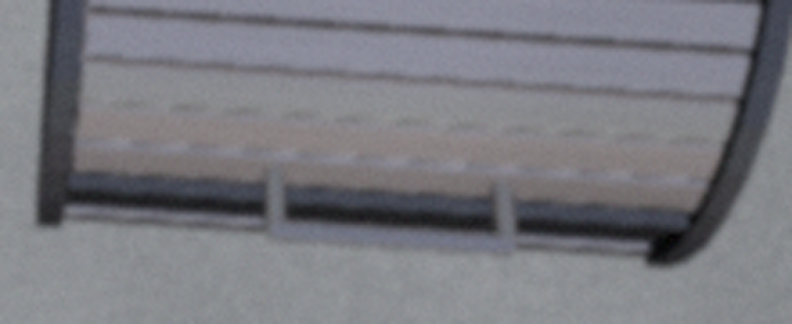

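View pics/c2.png

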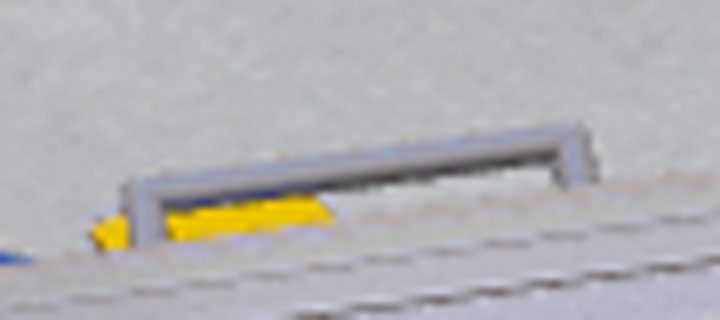

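Run:
```python
from h import *
s=snapshot('top'); t=snapshot('scene')
def tri(a,b):
    A=[];B=[]
    for S,uv in((s,a),(t,b)):
        d=cam(S)@np.array([(uv[0]-S['cx'])/S['fx'],(uv[1]-S['cy'])/S['fy'],1.]); d/=np.linalg.norm(d)
        M=np.eye(3)-np.outer(d,d); A.append(M);B.append(M@S['eye'])
    p=np.linalg.lstsq(sum(A),sum(B),rcond=None)[0]; return p, proj(s,p)-a, proj(t,p)-b
L=tri((394.7,254.5),(243.5,232.2)); Rr=tri((462.2,257.5),(186.5,239)); print(L,Rr, L[0]-Rr[0])
h=(L[0]+Rr[0])/2
for uv in [(338.1,250.3),(500.6,260.3)]: print(ray(s,uv,.106))
yaw=np.radians(-4.2); ex=np.array([np.cos(yaw),np.sin(yaw)]);ey=np.array([-ex[1],ex[0]])
q=np.arcsin((h[2]-.04)/.245)-.419; hx=-.245*np.cos(q+.419); print('q',q,'handle x',hx, 'origin',h[:2]-ex*hx, np.linalg.norm(h))
for uv in [(338.1,250.3),(500.6,260.3)]: 
    print('sill origin x', (ray(s,uv,.106)[:2]@ex)+.195)
print('origin in rot', (h[:2]-ex*hx)@ex, (h[:2])@ey)
for uv in [(328.2,388.3),(149.4,421.7),(310,328.9),(148.2,355.6)]:
    p=ray(t,uv,.03)[:2]; print(p@ex,p@ey)
```

```text
(array([ 0.47236562, -0.10090857,  0.1526064 ]), array([-1.54273748, -0.3460329 ]), array([-1.28682164, -0.07169039])) (array([ 0.46515979, -0.23797459,  0.15604877]), array([-0.75309728, -0.12746922]), array([-0.62494815, -0.07821877])) [ 0.00720584  0.13706602 -0.00344236]
[0.48643302 0.00853532 0.106     ]
[ 0.46462834 -0.3326227   0.106     ]
q 0.06649158855654341 handle x -0.21668918658443911 origin [ 0.68486997 -0.18531151] 0.5217910759094376
sill origin x 0.6795015803646527
sill origin x 0.6827412572755047
origin in rot 0.6966026148734935 -0.1346552083109343
0.8986498586023832 0.0480206158206951
0.8984557257127552 -0.31338009910306186
0.7231359622247957 0.05010075192927808
0.7228996257339023 -0.3142608462829443
```

```bash
cat >> h.py <<'E'
YAW=np.radians(-4.2)
def setstore(xr=.694,yr=-.1333,yaw=-4.2):
    global YAW,ex,ey,O
    YAW=np.radians(yaw); ex=np.array([np.cos(YAW),np.sin(YAW),0]); ey=np.array([-ex[1],ex[0],0]); O=xr*ex+yr*ey
setstore()
Z=np.array([0,0,1.])
def S(x,y,z): return O+x*ex+y*ey+z*Z
def RT(tx,ty):
    tx=tx/np.linalg.norm(tx); ty=ty/np.linalg.norm(ty); return np.stack([tx,ty,np.cross(tx,ty)],1)
def hR(tilt):
    a=np.radians(tilt); return RT(-np.cos(a)*Z+np.sin(a)*ex, -(np.cos(a)*ex+np.sin(a)*Z))
def down(ty): return RT(-Z,np.array([ty[0],ty[1],0.]))
def hpos(q): return S(-.245*np.cos(q+.419),0,.04+.245*np.sin(q+.419))
def row(p,Rt,base=None):
    if base is None:
        p0,T,o=tool()
    else: p0,T=base
    d=T.T@(np.array(p)-p0)*1000; r=R.from_matrix(T.T@Rt).as_rotvec(degrees=True)
    return [round(float(v),1) for v in np.r_[d,r]]
E
python3 - <<'E'
from h import *
print(O,hpos(.066))
p,T,o=tool()
print('via',row([.45,.2,.35],down([np.cos(np.radians(160)),np.sin(np.radians(160))])))
Rt=hR(30); h=hpos(.066); print(row(h-Rt[:,0]*.08,Rt));
E
```

```text
[ 0.6823736  -0.18376933  0.        ] [ 0.46621031 -0.16789529  0.15422105]
via [-123.5, 351.0, -370.9, 92.8, -0.0, -0.0]
[3.1, 706.7, -456.0, 75.1, 20.1, -25.3]
```

Call:
carry_out([
  [[-124, 351, -371, 92.8, 0, 0], [-124, 351, -371, 92.8, 0, 0], [-124, 351, -371, 92.8, 0, 0], [-124, 351, -371, 92.8, 0, 0], [-124, 351, -371, 92.8, 0, 0], [-124, 351, -371, 92.8, 0, 0], [-124, 351, -371, 92.8, 0, 0], [-124, 351, -371, 92.8, 0, 0], [-124, 351, -371, 92.8, 0, 0], [-124, 351, -371, 92.8, 0, 0]],
], hand=0.1)

```text
clock: 1.75
tool_pos: [0.4509, 0.1985, 0.3513]
orientation: [-30.1, 89.9, 39.8]
force: [-0.2, 0.5, 0.6]
opening: 0.0396
```

Run:
```python
from h import *
p,T,o=tool(); print(p,T.round(3),o['joint_pos'].round(1),o['opening'],o['force'])
Rt=hR(30); h=hpos(.066); print(row(h-Rt[:,0]*.12,Rt));
```

```text
[0.45092008 0.19848862 0.35134508] [[ 0.001 -0.939  0.345]
 [ 0.001  0.345  0.939]
 [-1.    -0.001  0.001]] [ 46.7  -0.5  -9.3   0.  -81.1 -66.9] 0.03963257578215255 [-0.21599854  0.54322023  0.58801477]
[92.8, -83.1, -355.2, -15.6, -4.1, -29.7]
```

Call:
carry_out([
  [[93, -83, -355, -15.6, -4.1, -29.7], [93, -83, -355, -15.6, -4.1, -29.7], [93, -83, -355, -15.6, -4.1, -29.7], [93, -83, -355, -15.6, -4.1, -29.7], [93, -83, -355, -15.6, -4.1, -29.7], [93, -83, -355, -15.6, -4.1, -29.7], [93, -83, -355, -15.6, -4.1, -29.7], [93, -83, -355, -15.6, -4.1, -29.7], [93, -83, -355, -15.6, -4.1, -29.7]],
])

```text
clock: 2.88
tool_pos: [0.407, -0.1615, 0.2576]
orientation: [-90.2, 60.1, -4.1]
force: [0.3, -0.3, 0.6]
opening: 0.0391
```

Run:
```python
from h import *
p,T,o=tool(); print(p,T.round(3),o['joint_pos'].round(1),o['opening'],o['force'])
Rt=hR(30); h=hpos(.066); print(row(h+Rt[:,0]*.01,Rt)); 
s=snapshot('top'); t=snapshot('scene')
cv2.imwrite('pics/d1.png',np.hstack([cv2.resize(s['color'][150:350,330:530,::-1],None,fx=2,fy=2),cv2.resize(t['color'][100:300,120:320,::-1],None,fx=2,fy=2)]))
```

```text
[ 0.40700502 -0.16150735  0.25762966] [[ 0.497 -0.865  0.069]
 [-0.036  0.059  0.998]
 [-0.867 -0.498 -0.001]] [ 11.  -24.6 -49.9  12.7 -36.3 -23.3] 0.039088034677822195 [ 0.30075879 -0.27052168  0.58431668]
[129.3, -0.1, -2.1, 0.2, 0.0, -0.1]
```

View pics/d1.png

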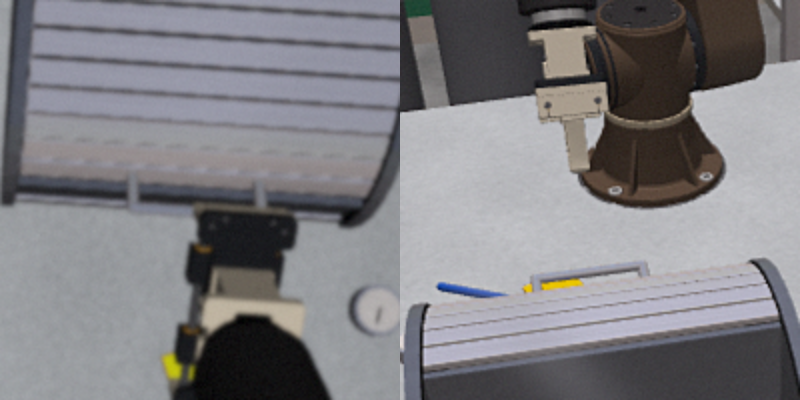

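Call:
carry_out([
  [[30, 0, -2, 0, 0, 0], [60, 0, -2, 0, 0, 0], [80, 0, -2, 0, 0, 0], [95, 0, -2, 0, 0, 0], [105, 0, -2, 0, 0, 0], [105, 0, -2, 0, 0, 0]],
])

```text
clock: 3.72
tool_pos: [0.4589, -0.1667, 0.1657]
orientation: [-90.2, 60.2, -4.0]
force: [-0.5, 0.8, -0.5]
opening: 0.0394
```

Run:
```python
from h import *
p,T,o=tool(); print(p,o['joint_pos'].round(1),o['opening'],o['force'])
s=snapshot('top'); t=snapshot('scene')
cv2.imwrite('pics/d2.png',np.hstack([cv2.resize(s['color'][200:300,380:480,::-1],None,fx=4,fy=4),cv2.resize(t['color'][180:280,160:260,::-1],None,fx=4,fy=4)]))
```

```text
[ 0.45890321 -0.1667065   0.16573336] [  5.7 -10.3 -57.9  20.5 -13.8 -28.3] 0.03937385371650536 [-0.46305395  0.80841945 -0.51899217]
```

View pics/d2.png

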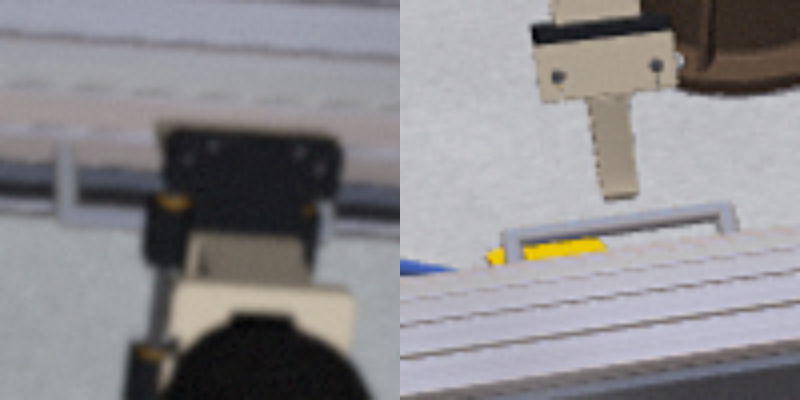

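Run:
```python
from h import *
Rt=hR(12); h=hpos(.066); print(row(h-Rt[:,0]*.05,Rt)); print(row(h+Rt[:,0]*.008,Rt))
```

```text
[-33.1, -15.3, -0.4, 0.3, 0.0, 17.9]
[22.1, 2.5, -0.4, 0.3, 0.0, 17.9]
```

Call:
carry_out([
  [[-33, -15, -0.4, 0.3, 0, 9], [-33, -15, -0.4, 0.3, 0, 18], [-33, -15, -0.4, 0.3, 0, 18], [-33, -15, -0.4, 0.3, 0, 18]],
], hand=0.3)

```text
clock: 4.32
tool_pos: [0.4565, -0.1673, 0.2033]
orientation: [-89.6, 78.0, -3.9]
force: [0.5, 0.0, -0.5]
opening: 0.0306
```

Run:
```python
from h import *
p,T,o=tool(); print(p,o['joint_pos'].round(1),o['opening'],o['force'])
Rt=hR(12); h=hpos(.066); print(row(h+Rt[:,0]*.008,Rt))
s=snapshot('top'); t=snapshot('scene')
cv2.imwrite('pics/d3.png',np.hstack([cv2.resize(s['color'][200:300,380:480,::-1],None,fx=4,fy=4),cv2.resize(t['color'][180:280,160:260,::-1],None,fx=4,fy=4)]))
```

```text
[ 0.4565131  -0.1673202   0.20332817] [  4.6  -3.9 -34.    2.4 -48.1 -10.2] 0.03057972868660168 [ 0.50171985  0.02296092 -0.47140415]
[58.1, 0.7, 0.1, -0.1, 0.1, -0.0]
```

View pics/d3.png

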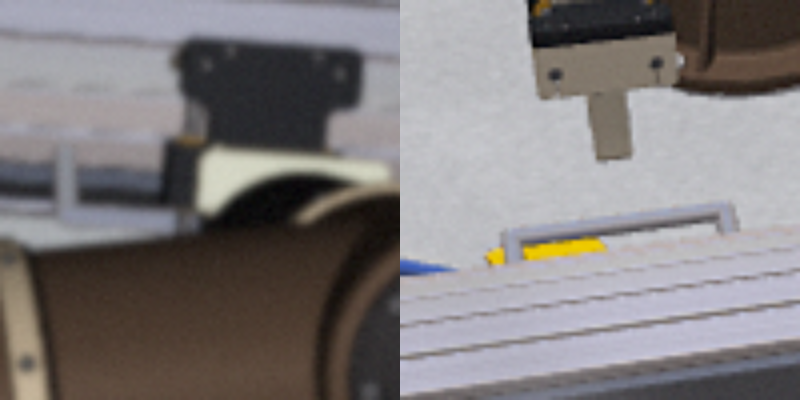

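Call:
carry_out([
  [[20, 1, 0, 0, 0, 0], [34, 1, 0, 0, 0, 0], [42, 1, 0, 0, 0, 0], [46, 1, 0, 0, 0, 0], [46, 1, 0, 0, 0, 0]],
])

```text
clock: 5.05
tool_pos: [0.4639, -0.1686, 0.1573]
orientation: [-89.8, 78.1, -4.1]
force: [0.2, -0.1, -0.1]
opening: 0.0306
```

Run:
```python
from h import *
p,T,o=tool(); print(p,o['joint_pos'].round(1),o['opening'],o['force'])
s=snapshot('top'); t=snapshot('scene')
cv2.imwrite('pics/d4.png',np.hstack([cv2.resize(s['color'][200:300,380:480,::-1],None,fx=4,fy=4),cv2.resize(t['color'][180:280,160:260,::-1],None,fx=4,fy=4)]))
```

```text
[ 0.46394236 -0.16856753  0.15733369] [  4.3  -0.2 -37.3   2.6 -41.1 -10.4] 0.03061963082786477 [ 0.23290587 -0.08990912 -0.0656428 ]
```

View pics/d4.png

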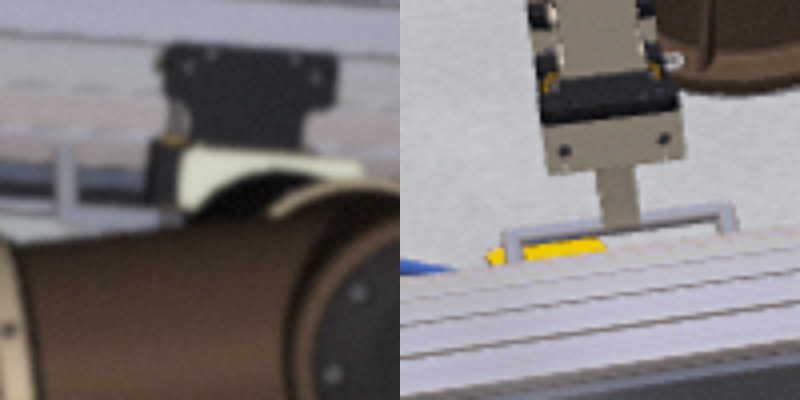

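Call:
carry_out([
  [[6, 0, 0, 0, 0, 0], [11, 0, 0, 0, 0, 0], [11, 0, 0, 0, 0, 0]],
])

```text
clock: 5.52
tool_pos: [0.4659, -0.1687, 0.146]
orientation: [-89.8, 78.2, -4.1]
force: [-0.1, -0.3, -0.3]
opening: 0.0308
```

Call:
carry_out([
  [[0, 0, 0, 0, 0, 0], [0, 0, 0, 0, 0, 0], [0, 0, 0, 0, 0, 0]],
], hand=0.6)

```text
clock: 5.9
tool_pos: [0.468, -0.1687, 0.1476]
orientation: [-89.8, 77.9, -4.1]
force: [6.0, -1.5, -2.5]
opening: 0.0178
```

Run:
```python
from h import *
p,T,o=tool(); print(p,o['joint_pos'].round(1),o['opening'],o['force'])
Rt=hR(12)
for q in (.066,.2,.4,.6,.8,1.0,1.15,1.25,1.27):
    tl=12-12*min(1,(q-.066)/1.0); Rt=hR(tl); print(q,row(hpos(q)+Rt[:,0]*.01,Rt), (hpos(q)+Rt[:,0]*.01).round(3))
```

```text
[ 0.46803089 -0.16865467  0.14758539] [  4.3   0.8 -37.9   2.7 -39.3 -10.5] 0.01779843831663907 [ 5.9624504  -1.48290381 -2.48095896]
0.066 [3.1, 0.5, 0.6, -0.1, 0.0, 0.1] [ 0.468 -0.168  0.144]
0.2 [-20.6, -21.9, 0.7, -0.1, 0.0, 1.7] [ 0.485 -0.169  0.172]
0.4 [-49.9, -60.7, 0.7, -0.1, 0.0, 4.1] [ 0.517 -0.172  0.209]
0.6 [-70.8, -104.6, 0.8, -0.1, 0.0, 6.5] [ 0.555 -0.174  0.239]
0.8 [-82.5, -151.6, 0.9, -0.1, 0.0, 8.9] [ 0.599 -0.178  0.26 ]
1.0 [-84.6, -200.1, 1.0, -0.1, 0.0, 11.3] [ 0.646 -0.181  0.272]
1.15 [-79.7, -236.4, 1.0, -0.1, 0.0, 12.1] [ 0.682 -0.184  0.275]
1.25 [-73.4, -260.0, 1.0, -0.1, 0.0, 12.1] [ 0.706 -0.186  0.274]
1.27 [-71.9, -264.7, 1.0, -0.1, 0.0, 12.1] [ 0.711 -0.186  0.273]
```

```bash
sed -i 's/^setstore()/setstore(.6975)/' h.py
python3 - <<'E'
from h import *
p,T,o=tool()
base=(np.array([.466,-.1687,.1462]),hR(12)); print(p)
for q in np.r_[.066+np.arange(1,11)*.065]:
    tl=12-12*min(1,(q-.066)/1.0); Rt=hR(tl); print(round(q,3),row(hpos(q)+Rt[:,0]*.008,Rt,base))
E
```

```text
[ 0.46803089 -0.16865467  0.14758539]
0.131 [-11.0, -15.7, 0.8, 0.0, -0.0, 0.8]
0.196 [-22.2, -26.9, 0.8, 0.0, 0.0, 1.6]
0.261 [-32.6, -38.9, 0.8, 0.0, 0.0, 2.3]
0.326 [-42.2, -51.4, 0.8, -0.0, 0.0, 3.1]
0.391 [-51.0, -64.6, 0.8, -0.0, -0.0, 3.9]
0.456 [-58.9, -78.3, 0.8, 0.0, 0.0, 4.7]
0.521 [-65.9, -92.5, 0.8, -0.0, 0.0, 5.5]
0.586 [-72.0, -107.2, 0.8, 0.0, 0.0, 6.2]
0.651 [-77.0, -122.1, 0.8, -0.0, 0.0, 7.0]
0.716 [-81.1, -137.4, 0.8, 0.0, 0.0, 7.8]
```

Call:
carry_out([
  [[-11, -15.7, 0.8, 0, 0, 0.8], [-22.2, -27, 0.8, 0, 0, 1.6], [-32.6, -39, 0.8, 0, 0, 2.3], [-42.2, -51.4, 0.8, 0, 0, 3.1], [-51, -64.6, 0.8, 0, 0, 3.9], [-59, -78.3, 0.8, 0, 0, 4.7], [-66, -92.5, 0.8, 0, 0, 5.5], [-72, -107.2, 0.8, 0, 0, 6.2], [-77, -122, 0.8, 0, 0, 7], [-81, -137.4, 0.8, 0, 0, 7.8]],
])

```text
clock: 7.15
tool_pos: [0.5793, -0.1763, 0.2599]
orientation: [-89.6, 86.2, -3.9]
force: [-28.4, 16.6, 46.3]
opening: 0.0177
```

Run:
```python
from h import *
p,T,o=tool(); print(p,o['joint_pos'].round(1),o['opening'],o['force'])
q=.716; tl=12-12*.65; Rt=hR(tl); base=(hpos(q)+Rt[:,0]*.008,Rt); print(base[0])
for q in np.r_[.716+np.arange(1,10)*.06,1.28]:
    tl=12-12*min(1,(q-.066)/1.0); Rt=hR(tl); print(round(q,3),row(hpos(q)+Rt[:,0]*.008,Rt,base))
t=snapshot('scene');crop(t,100,130,360,350,2.5,'pics/e1.png')
```

```text
[ 0.57931268 -0.1763394   0.25990018] [  1.8  10.6  -8.8   0.4 -66.8  -6.2] 0.017658199780937585 [-28.39552239  16.64083043  46.32137548]
[ 0.58330383 -0.1764941   0.25412236]
0.776 [-4.8, -13.8, -0.0, -0.0, 0.0, 0.7]
0.836 [-8.8, -27.8, 0.0, -0.0, 0.0, 1.4]
0.896 [-11.9, -42.1, -0.0, -0.0, 0.0, 2.2]
0.956 [-14.1, -56.5, -0.0, -0.0, 0.0, 2.9]
1.016 [-15.5, -71.1, -0.0, -0.0, 0.0, 3.6]
1.076 [-15.9, -85.7, -0.0, -0.0, 0.0, 4.2]
1.136 [-15.5, -100.4, -0.0, -0.0, 0.0, 4.2]
1.196 [-14.3, -115.0, -0.0, -0.0, 0.0, 4.2]
1.256 [-12.1, -129.6, 0.0, -0.0, 0.0, 4.2]
1.28 [-11.0, -135.3, -0.0, -0.0, 0.0, 4.2]
```

View pics/e1.png

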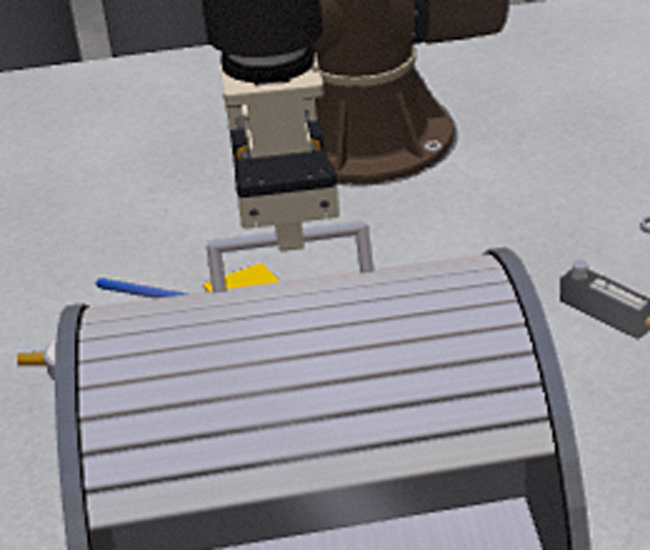

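Call:
carry_out([
  [[0, 0, 0, 0, 0, 0], [0, 0, 0, 0, 0, 0]],
])

```text
clock: 7.45
tool_pos: [0.5822, -0.1765, 0.2615]
orientation: [-90.1, 85.7, -4.3]
force: [-24.0, 15.3, 44.5]
opening: 0.0176
```

Run:
```python
from h import *
p,T,o=tool(); print(p,o['opening'],o['force'],o['moment'])
s=snapshot('top'); t=snapshot('scene'); crop(t,170,190,260,250,8,'pics/e2.png'); crop(s,330,130,530,280,4,'pics/e3.png')
```

```text
[ 0.58215844 -0.17650033  0.26154039] 0.017612088331239586 [-24.03884975  15.2654299   44.47883824] [5.63911779 8.30572742 0.3113893 ]
```

View pics/e2.png

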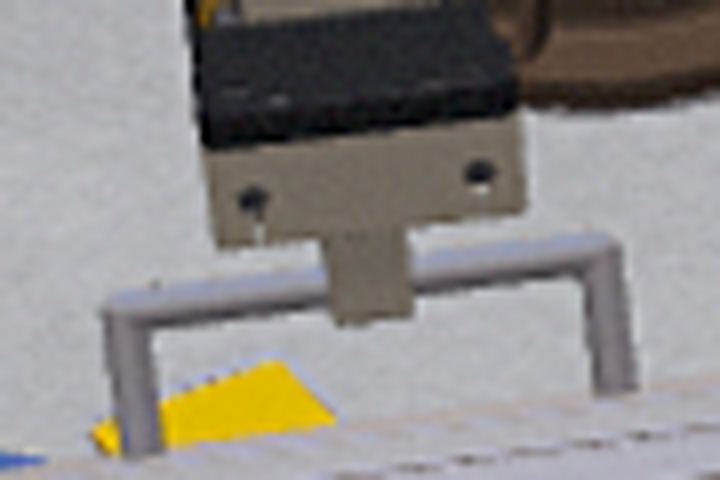

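View pics/e3.png

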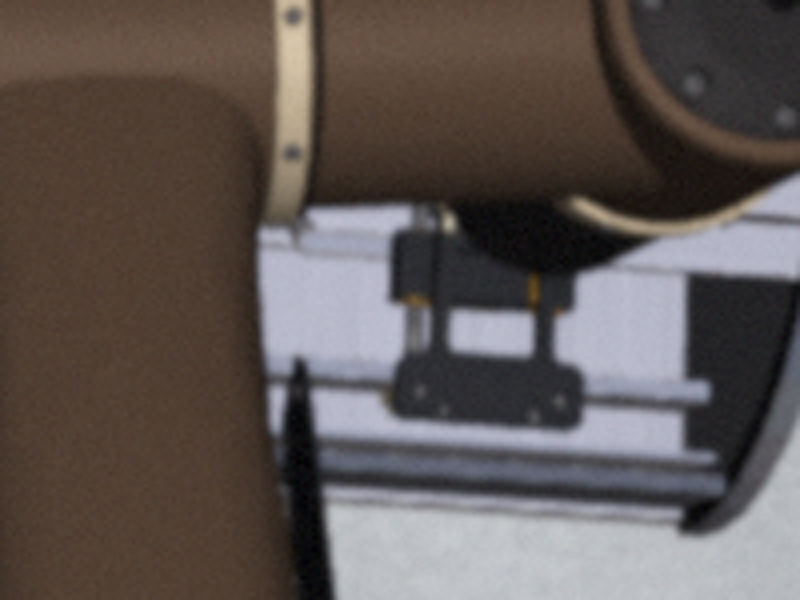

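Run:
```python
from h import *
t=snapshot('scene');s=snapshot('top')
for q in (.5,.55,.6,.65,.7,.75,.8):
    h=hpos(q); print(q,h.round(4),proj(t,h+.065*ey).round(1),proj(t,h-.065*ey).round(1))
p,T,o=tool(); print(p,(p-O)@ex,(p-O)@ey,p[2],T.round(3), proj(t,p), proj(t,p+T[:,1]*.009),proj(t,p-T[:,1]*.009), proj(t,p-T[:,1]*.009+T[:,2]*.0095))
```

```text
0.5 [ 0.5376 -0.1731  0.2348] [243.  220.7] [185.5 227.9]
0.55 [ 0.5475 -0.1739  0.242 ] [243.4 220.5] [185.4 227.8]
0.6 [ 0.5578 -0.1746  0.2486] [243.8 220.6] [185.3 227.9]
0.65 [ 0.5683 -0.1754  0.2548] [244.3 221. ] [185.2 228.4]
0.7 [ 0.5792 -0.1762  0.2604] [244.8 221.6] [185.1 229.1]
0.75 [ 0.5903 -0.177   0.2655] [245.4 222.5] [185.1 230.1]
0.8 [ 0.6017 -0.1778  0.27  ] [246.  223.8] [185.2 231.4]
[ 0.58214217 -0.17648828  0.26157617] -0.10399550559362745 -7.927785482497822e-05 0.26157617114176346 [[ 0.074 -0.995  0.074]
 [-0.006  0.073  0.997]
 [-0.997 -0.074 -0.   ]] [215.33033693 225.65429894] [214.95620088 223.61044177] [215.70889482 227.72231212] [220.0990373  227.16858448]
```

Call:
carry_out([
  [[-15, 0, 0, 0, 0, 0], [-35, 0, 0, 0, 0, 0], [-40, 0, 0, 0, 0, 0], [-40, 0, 0, 0, 0, 0]],
], hand=0.2)

```text
clock: 8.15
tool_pos: [0.5808, -0.1766, 0.2937]
orientation: [-89.2, 85.9, -3.5]
force: [-0.1, -0.2, 0.3]
opening: 0.035
```

Run:
```python
from h import *
p,T,o=tool(); print(p,o['opening'],o['force'],o['moment'])
s=snapshot('top'); t=snapshot('scene'); crop(t,170,190,260,250,8,'pics/f2.png'); crop(s,330,130,530,280,4,'pics/f3.png')
```

```text
[ 0.58079123 -0.17659054  0.29370139] 0.03501154036261045 [-0.05068137 -0.166552    0.32112572] [ 0.11747511  0.18540073 -0.00433934]
```

View pics/f2.png

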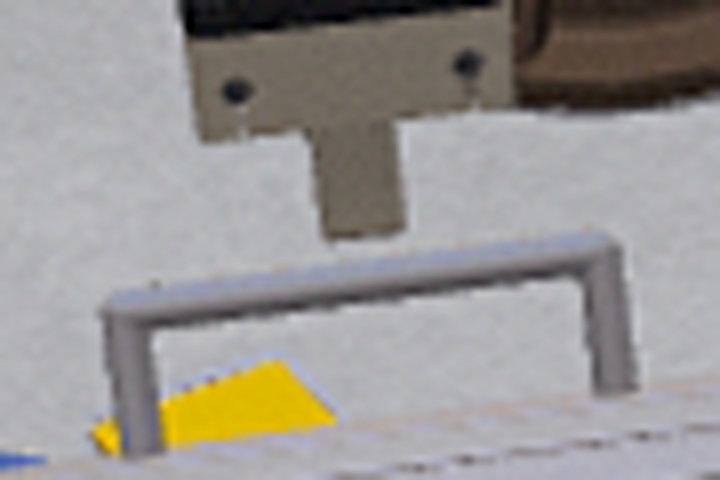

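View pics/f3.png

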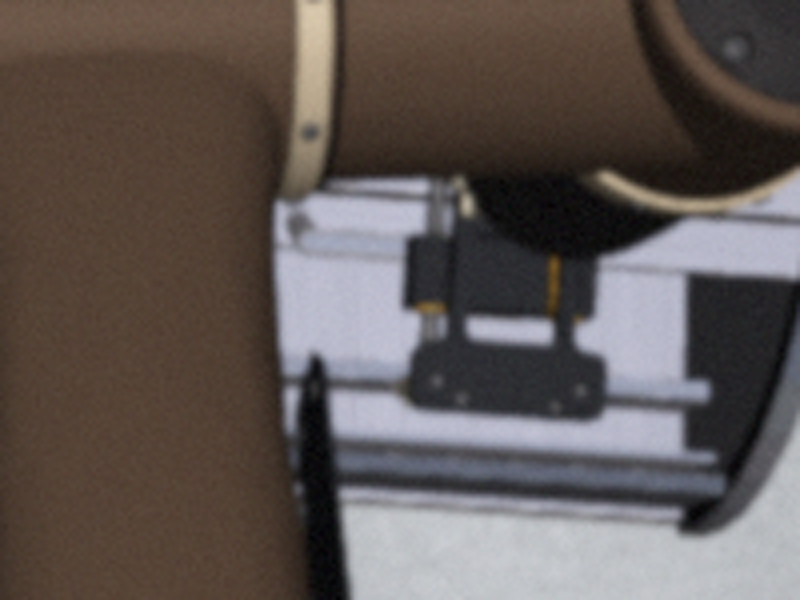

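Run:
```python
from h import *
t=snapshot('scene');s=snapshot('top')
for q in (.55,.6,.65,.7,.75):
    h=hpos(q); print(q,h.round(4),proj(s,h+.065*ey).round(1))
# rails prediction, right ends y=-.1825
for x in (-.171,-.135,-.055,-.019): print(x,proj(s,S(x,-.1825,.075)),proj(s,S(x,.0,.075)))
print('sill',proj(s,S(-.195,-.1825,.106)))
```

```text
0.55 [ 0.5475 -0.1739  0.242 ] [402.9 206.6]
0.6 [ 0.5578 -0.1746  0.2486] [403.7 200.6]
0.65 [ 0.5683 -0.1754  0.2548] [404.4 194.4]
0.7 [ 0.5792 -0.1762  0.2604] [405.2 188.1]
0.75 [ 0.5903 -0.177   0.2655] [405.9 181.6]
-0.171 [504.85704178 244.70155345] [420.42315539 238.75228123]
-0.135 [505.20997865 228.32437745] [421.1374601  222.44099236]
-0.055 [505.98351673 192.4302267 ] [422.70306776 186.69003288]
-0.019 [506.32685091 176.49864056] [423.3979847  170.82146747]
sill [509.38322881 253.95331882]
```

Run:
```python
from h import *
Rt=hR(5); h=hpos(.683); print(row(h-Rt[:,0]*.015,Rt));print(row(h+Rt[:,0]*.018,Rt))
```

```text
[19.0, 7.8, 0.3, -0.1, 0.0, -1.0]
[52.0, 7.2, 0.3, -0.1, 0.0, -1.0]
```

Call:
carry_out([
  [[10, 7.5, 0, 0, 0, -1], [19, 7.5, 0, 0, 0, -1], [30, 7.5, 0, 0, 0, -1], [42, 7.5, 0, 0, 0, -1], [52, 7.5, 0, 0, 0, -1], [52, 7.5, 0, 0, 0, -1]],
])

```text
clock: 9.1
tool_pos: [0.5767, -0.1763, 0.2404]
orientation: [-89.5, 85.0, -3.8]
force: [-0.8, -0.1, 1.4]
opening: 0.0348
```

Call:
carry_out([
  [[0, 0, 0, 0, 0, 0], [0, 0, 0, 0, 0, 0], [0, 0, 0, 0, 0, 0], [0, 0, 0, 0, 0, 0]],
], hand=0.62)

```text
clock: 9.6
tool_pos: [0.5771, -0.1763, 0.2419]
orientation: [-89.5, 84.9, -3.8]
force: [-0.5, -0.0, 0.1]
opening: 0.0165
```

Run:
```python
from h import *
p,T,o=tool(); print(p,o['opening'],o['force'],o['moment'])
Rt=hR(5); h=hpos(.683); print(h+Rt[:,0]*.018)
s=snapshot('top'); t=snapshot('scene'); crop(t,170,190,260,250,8,'pics/f4.png')
```

```text
[ 0.57712877 -0.17632882  0.24191204] 0.016502765439054788 [-0.46672663 -0.02955485  0.09318839] [ 0.03077701  0.23829784 -0.00825648]
[ 0.57703192 -0.17603352  0.24063612]
```

View pics/f4.png

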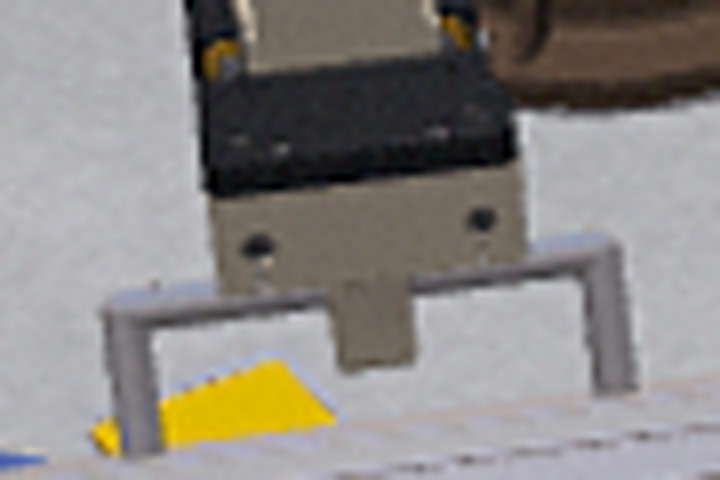

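Run:
```python
from h import *
Rt=hR(5); base=(hpos(.683)+Rt[:,0]*.018,Rt)
for q in np.r_[.683+np.arange(1,9)*.067,1.245,1.267]:
    tl=max(0,5-5*(q-.683)/.5); Rt=hR(tl); print(round(q,3),row(hpos(q)+Rt[:,0]*.018,Rt,base))
```

```text
0.75 [-5.6, -15.2, 0.0, -0.0, -0.0, 0.7]
0.817 [-10.2, -30.8, 0.0, -0.0, -0.0, 1.3]
0.884 [-13.6, -46.6, -0.0, -0.0, 0.0, 2.0]
0.951 [-16.1, -62.6, 0.0, 0.0, 0.0, 2.7]
1.018 [-17.4, -78.8, 0.0, 0.0, 0.0, 3.3]
1.085 [-17.6, -95.0, 0.0, 0.0, 0.0, 4.0]
1.152 [-16.7, -111.2, 0.0, -0.0, 0.0, 4.7]
1.219 [-14.8, -127.3, 0.0, -0.0, 0.0, 5.0]
1.245 [-13.7, -133.6, 0.0, -0.0, 0.0, 5.0]
1.267 [-12.7, -138.9, 0.0, -0.0, 0.0, 5.0]
```

Call:
carry_out([
  [[-5.6, -15, 0, 0, 0, 0.7], [-10.2, -31, 0, 0, 0, 1.3], [-13.6, -46.6, 0, 0, 0, 2], [-16, -62.6, 0, 0, 0, 2.7], [-17.4, -79, 0, 0, 0, 3.3], [-17.6, -95, 0, 0, 0, 4], [-16.7, -111, 0, 0, 0, 4.7], [-14.8, -127, 0, 0, 0, 5], [-13.7, -134, 0, 0, 0, 5], [-12.7, -139, 0, 0, 0, 5]],
])

```text
clock: 10.95
tool_pos: [0.7137, -0.1867, 0.2663]
orientation: [-20.1, 90.0, 65.6]
force: [-10.5, 1.4, 3.6]
opening: 0.0169
```

Call:
carry_out([
  [[0, -3, 0, 0, 0, 0], [0, -3, 0, 0, 0, 0]],
])

```text
clock: 11.2
tool_pos: [0.7136, -0.1867, 0.2662]
orientation: [78.6, 89.7, 164.3]
force: [-12.2, 2.0, 3.3]
opening: 0.0166
```

Run:
```python
from h import *
p,T,o=tool(); print(p,o['opening'],o['force'],o['moment'])
print(hpos(1.25)+np.array([0,0,-.018]))
```

```text
[ 0.71362067 -0.18669048  0.26617828] 0.01659713533459306 [-12.1821835    1.97259315   3.30225637] [8.49249585e-01 4.31253098e+00 3.10093498e-03]
[ 0.70982093 -0.18578494  0.26581956]
```

Call:
carry_out([
  [[0, -3, 0, 0, 0, 0], [0, -3, 0, 0, 0, 0], [0, -3, 0, 0, 0, 0]],
])

```text
clock: 11.58
tool_pos: [0.7137, -0.1867, 0.2661]
orientation: [83.3, 89.4, 169.0]
force: [-22.5, 4.7, 5.7]
opening: 0.0168
```

Call:
carry_out([
  [[0, 4, 0, 0, 0, 0], [0, 4, 0, 0, 0, 0], [0, 4, 0, 0, 0, 0]],
], hand=0.3)

```text
clock: 11.95
tool_pos: [0.7165, -0.1868, 0.2669]
orientation: [-73.1, 89.8, 12.6]
force: [0.1, 0.5, -0.0]
opening: 0.0306
```

Call:
carry_out([
  [[-30, 0, 0, 0, 0, 0], [-70, 0, 0, 0, 0, 0], [-100, 0, 0, 0, 0, 0], [-100, 0, 0, 0, 0, 0]],
])

```text
clock: 12.45
tool_pos: [0.7171, -0.1872, 0.37]
orientation: [-86.8, 89.6, -1.1]
force: [-0.9, -0.9, -0.8]
opening: 0.0311
```

Run:
```python
from h import *
p,T,o=tool(); print(p,o['opening'],o['force'],o['joint_pos'].round(1))
s=snapshot('top'); t=snapshot('scene'); cv2.imwrite('pics/g1.png',s['color'][:,:,::-1]);cv2.imwrite('pics/g2.png',t['color'][:,:,::-1])
```

```text
[ 0.7171253  -0.18717554  0.3700418 ] 0.031143280319056377 [-0.89812314 -0.8969695  -0.77690477] [  0.4  24.5  24.7   0.  -89.8  -4.7]
```

View pics/g1.png

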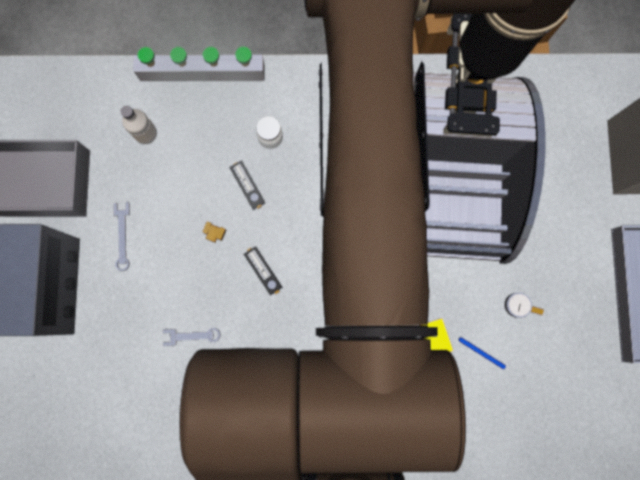

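View pics/g2.png

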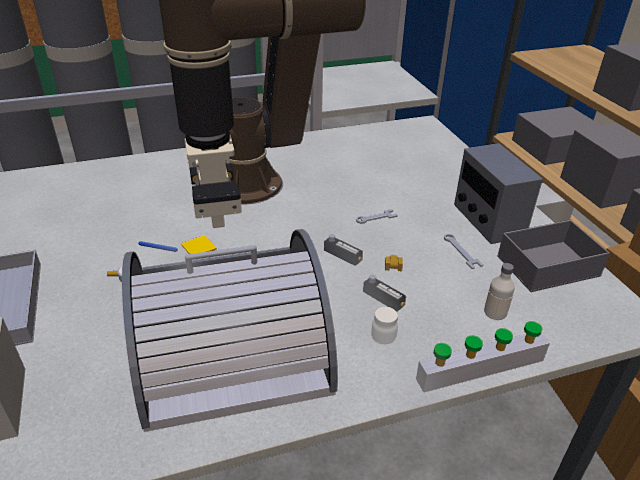

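```bash
cat >> h.py <<'E'
def ang(a): a=np.radians(a); return np.array([np.cos(a),np.sin(a),0])
E
python3 - <<'E'
from h import *
print(row([.4515,.1737,.25],down(ang(33.2-90))))
E
```

```text
[116.2, 291.1, 339.3, -127.5, -0.1, 0.1]
```

Call:
carry_out([
  [[20, 291, 339, -60, 0, 0], [40, 291, 339, -60, 0, 0], [60, 291, 339, -60, 0, 0], [70, 291, 339, -60, 0, 0], [70, 291, 339, -60, 0, 0], [70, 291, 339, -60, 0, 0], [116, 291, 339, -120, 0, 0], [116, 291, 339, -120, 0, 0], [116, 291, 339, -120, 0, 0], [116, 291, 339, -120, 0, 0]],
], hand=-0.36)

```text
clock: 13.8
tool_pos: [0.4504, 0.1732, 0.2491]
orientation: [66.9, 90.0, -104.0]
force: [-1.2, 0.2, 0.7]
opening: 0.0598
```

Run:
```python
from h import *
p,T,o=tool(); print(p,o['opening'],o['joint_pos'].round(1))
print(row([.4515,.1737,.12],down(ang(33.2-90))))
s=snapshot('top'); t=snapshot('scene'); cv2.imwrite('pics/g3.png',s['color'][:,:,::-1]);crop(t,280,150,480,310,4,'pics/g4.png')
```

```text
[0.4503719  0.1731799  0.24912613] 0.05977405873845321 [ 44.5   1.2 -20.7   0.  -68.1  54.6]
[129.1, -0.4, -1.2, -24.1, 0.0, -0.0]
```

View pics/g3.png

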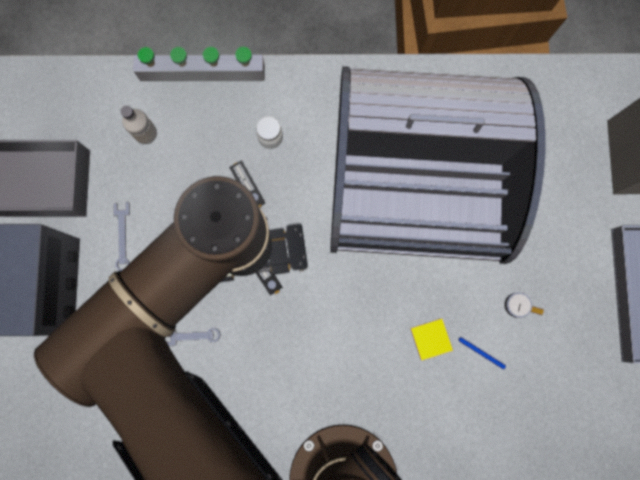

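View pics/g4.png

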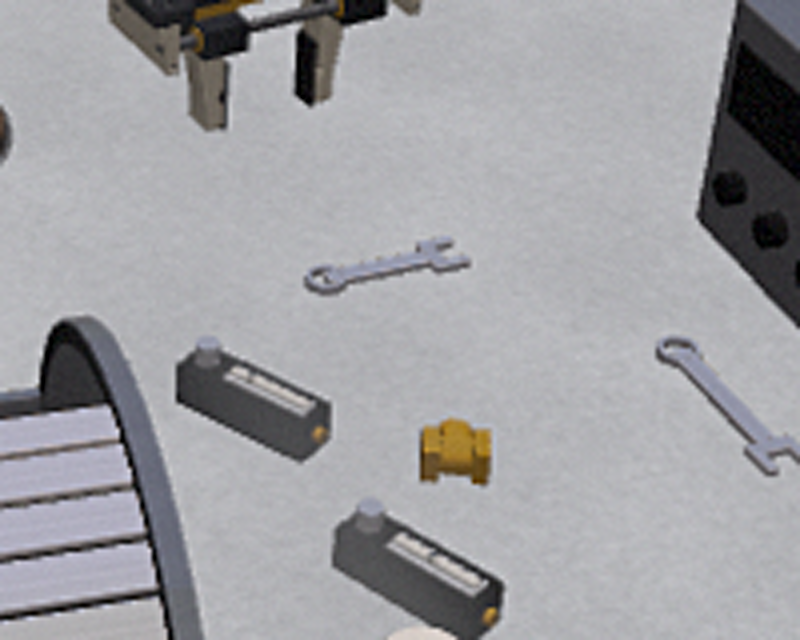

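Run:
```python
from h import *
s=snapshot('top')
k=3.3
im=cv2.resize(s['color'][140:270,320:550,::-1],None,fx=k,fy=k,interpolation=cv2.INTER_CUBIC)
def pt(p,c): 
    u=(proj(s,p)-[320,140]+.5)*k; cv2.circle(im,(int(u[0]),int(u[1])),2,c,-1)
for y in (-.15,-.05,.05,.15):
    for x in (-.045,.045-.01,-.035,.045): pt(S(-.095+x,y,.075),(0,0,255))
    for x in (-.076,.076): pt(S(-.095+x,y,.087),(0,255,0))
    pt(S(.018,y,.225),(255,0,0)); pt(S(-.195,y,.106),(255,0,255))
cv2.imwrite('pics/r1.png',im)
print(row([.4515,.1737,.12],down(ang(33.2-90))))
```

```text
[129.6, -0.7, -0.7, -24.7, -0.0, -0.0]
```

View pics/r1.png

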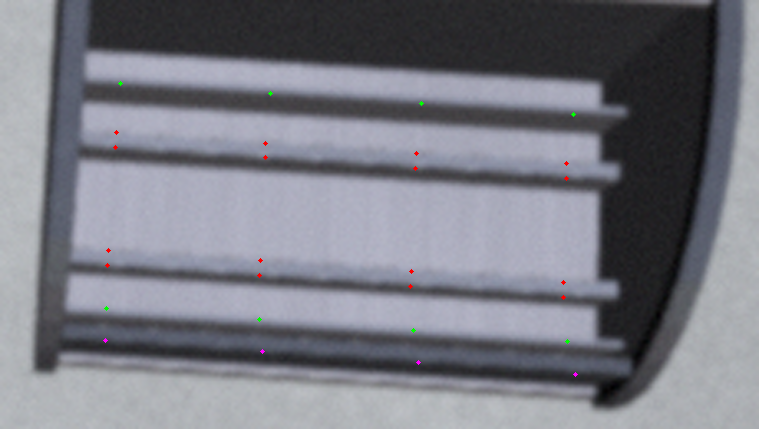

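Call:
carry_out([
  [[40, -0.5, -0.7, -10, 0, 0], [80, -0.5, -0.7, -20, 0, 0], [120, -0.5, -0.7, -24.7, 0, 0], [130, -0.5, -0.7, -24.7, 0, 0], [130, -0.5, -0.7, -24.7, 0, 0]],
])

```text
clock: 14.58
tool_pos: [0.4523, 0.1737, 0.1206]
orientation: [135.9, 89.9, -11.0]
force: [0.3, 0.1, 0.3]
opening: 0.0594
```

Run:
```python
from h import *
p,T,o=tool(); print(p,o['opening'],o['joint_pos'].round(1))
print(row([.4515,.1737,.007],down(ang(33.2-90))))
s=snapshot('top'); t=snapshot('scene'); crop(t,310,210,370,270,10,'pics/g5.png')
```

```text
[0.45232576 0.1736551  0.1206016 ] 0.059440303129203 [ 44.4   8.3 -31.3   0.1 -50.4  78.7]
[113.6, -0.6, 0.8, -0.1, -0.0, -0.0]
```

View pics/g5.png

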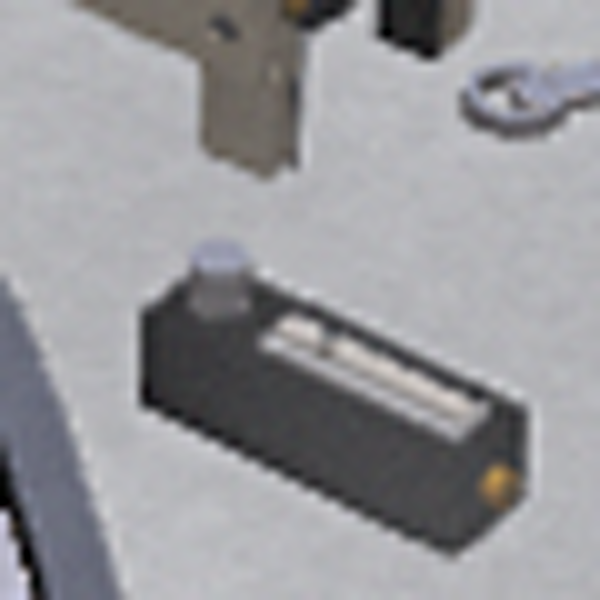

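Call:
carry_out([
  [[50, -0.6, 0.8, 0, 0, 0], [90, -0.6, 0.8, 0, 0, 0], [108, -0.6, 0.8, 0, 0, 0], [113, -0.6, 0.8, 0, 0, 0], [113, -0.6, 0.8, 0, 0, 0]],
])

```text
clock: 15.3
tool_pos: [0.4521, 0.1746, 0.0085]
orientation: [177.4, 89.8, 30.8]
force: [0.7, -0.1, -0.3]
opening: 0.0595
```

Call:
carry_out([
  [[0, 0, 0, 0, 0, 0], [0, 0, 0, 0, 0, 0], [0, 0, 0, 0, 0, 0], [0, 0, 0, 0, 0, 0], [0, 0, 0, 0, 0, 0], [0, 0, 0, 0, 0, 0]],
], hand=1)

```text
clock: 16.05
tool_pos: [0.4516, 0.1743, 0.008]
orientation: [176.0, 89.9, 29.4]
force: [-2.1, 1.1, 6.0]
opening: 0.0339
```

Call:
carry_out([
  [[-20, 0, 0, 0, 0, 0], [-60, 0, 0, 0, 0, 0], [-110, 0, 0, 0, 0, 0], [-160, 0, 0, 0, 0, 0], [-160, 0, 0, 0, 0, 0]],
])

```text
clock: 16.68
tool_pos: [0.4527, 0.1751, 0.1711]
orientation: [-177.0, 89.5, 36.4]
force: [-0.2, -0.4, -3.9]
opening: 0.0339
```

Run:
```python
from h import *
p,T,o=tool(); print(p,o['opening'],o['joint_pos'].round(1),o['force'])
# predicted features of held block if centred: origin underside at TCP -7mm
s=snapshot('top'); t=snapshot('scene')
a=T[:,2]*-1 if T[:,2]@ang(33)<0 else T[:,2]; n=T[:,1]; print(a,n)
k=4
def draw(S_,box,name):
    u0,v0,u1,v1=box; im=cv2.resize(S_['color'][v0:v1,u0:u1,::-1],None,fx=k,fy=k,interpolation=cv2.INTER_CUBIC)
    c=p-np.array([0,0,.0075])
    for q,col in ((c-a*.040+Z*.05,(0,0,255)),(c+a*.055+n*.017,(0,255,0)),(c+a*.055-n*.017,(0,255,0)),(c-a*.055+n*.017,(0,255,0)),(c-a*.055-n*.017,(0,255,0)),(c+a*.055+n*.017+Z*.034,(255,255,0)),(c+a*.055-n*.017+Z*.034,(255,255,0)),(c-a*.055+n*.017+Z*.034,(255,255,0)),(c-a*.055-n*.017+Z*.034,(255,255,0))):
        u=(proj(S_,q)-[u0,v0]+.5)*k; cv2.circle(im,(int(u[0]),int(u[1])),3,col,-1)
    cv2.imwrite(name,im)
draw(t,(290,120,430,260),'pics/h1.png')
```

```text
[0.45272951 0.17512021 0.17106771] 0.033932616163512334 [ 44.5   4.9 -27.6   0.1 -57.   78.9] [-0.22964854 -0.40799143 -3.8965987 ]
[0.8349779  0.55021429 0.00872555] [ 5.50238558e-01 -8.35007374e-01 -4.64111550e-04]
```

View pics/h1.png

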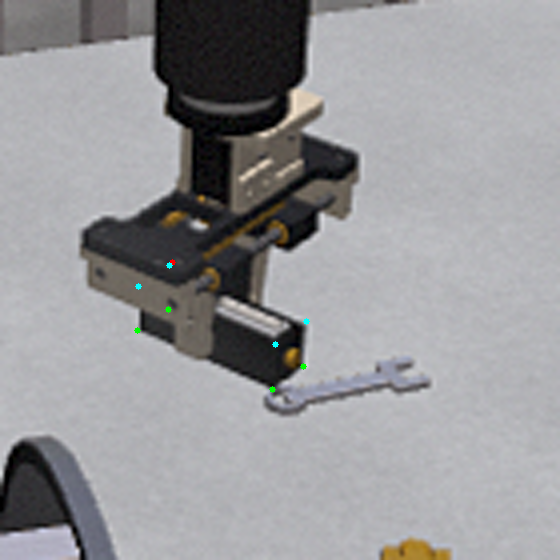

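Run:
```python
from h import *
Rt=down(ang(-94.2))
print(S(-.095,-.045,.3), row(S(-.095,-.045,.31),Rt))
```

```text
[ 0.5878236  -0.22194719  0.3       ] [-143.3, 405.9, 102.3, 37.5, -0.1, 0.0]
```

Call:
carry_out([
  [[-60, 0, 0, 0, 0, 0], [-110, 30, 8, 5, 0, 0], [-143, 80, 20, 10, 0, 0], [-143, 135, 34, 17, 0, 0], [-143, 190, 48, 24, 0, 0], [-143, 245, 62, 31, 0, 0], [-143, 300, 76, 37.5, 0, 0], [-143, 355, 90, 37.5, 0, 0], [-143, 406, 102, 37.5, 0, 0], [-143, 406, 102, 37.5, 0, 0]],
])

```text
clock: 18.02
tool_pos: [0.5886, -0.2244, 0.3058]
orientation: [-10.6, 89.7, 165.1]
force: [-0.9, 0.9, -3.7]
opening: 0.0338
```

Run:
```python
from h import *
p,T,o=tool(); print(p,o['opening'],o['joint_pos'].round(1),o['force'])
Rt=down(ang(-94.2))
print(row(S(-.095,-.045,.09),Rt))
```

```text
[ 0.58857705 -0.22444039  0.30579462] 0.033831657555833054 [ -3.2  14.3   2.2  -0.1 -78.2  88.8] [-0.90363731  0.87608856 -3.6776846 ]
[215.8, -2.2, -0.2, -0.2, 0.3, 0.1]
```

Call:
carry_out([
  [[40, -2, 0, 0, 0.3, 0], [80, -2, 0, 0, 0.3, 0], [120, -2, 0, 0, 0.3, 0], [160, -2, 0, 0, 0.3, 0], [190, -2, 0, 0, 0.3, 0], [205, -2, 0, 0, 0.3, 0], [205, -2, 0, 0, 0.3, 0]],
])

```text
clock: 18.9
tool_pos: [0.5884, -0.2189, 0.1038]
orientation: [-165.6, 89.8, 10.3]
force: [-0.0, 0.5, -2.6]
opening: 0.0339
```

Run:
```python
from h import *
p,T,o=tool(); print(p,o['opening'],o['force'])
Rt=down(ang(-94.2))
print(row(S(-.095,-.045,.0835),Rt))
s=snapshot('top'); crop(s,330,60,550,270,2.8,'pics/i1.png')
```

```text
[ 0.58837103 -0.21894419  0.10375768] 0.0339323143821988 [-0.03021144  0.46130793 -2.64454252]
[20.3, 3.1, 0.4, 0.1, -0.2, 0.0]
```

View pics/i1.png

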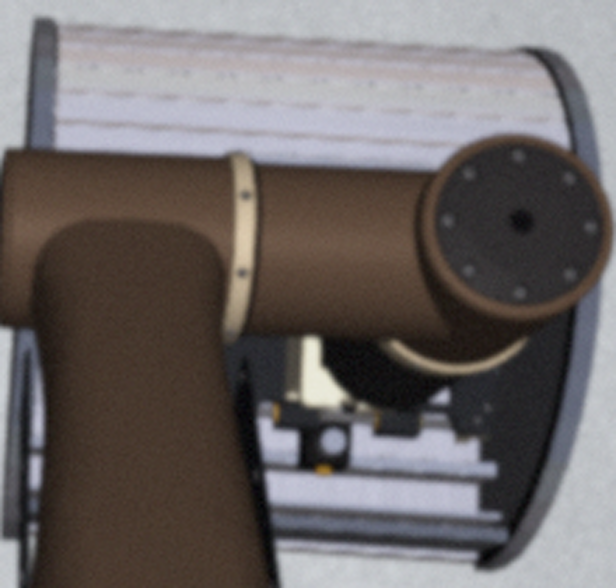

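Call:
carry_out([
  [[8, 3, 0.4, 0, 0, 0], [14, 3, 0.4, 0, 0, 0], [18, 3, 0.4, 0, 0, 0], [20, 3, 0.4, 0, 0, 0], [21, 3, 0.4, 0, 0, 0]],
])

```text
clock: 19.58
tool_pos: [0.589, -0.2223, 0.0844]
orientation: [-173.8, 89.6, 2.1]
force: [-0.1, -0.6, -3.2]
opening: 0.0338
```

Call:
carry_out([
  [[1.5, 0, 0, 0, 0, 0], [2.5, 0, 0, 0, 0, 0], [2.5, 0, 0, 0, 0, 0]],
])

```text
clock: 19.95
tool_pos: [0.5892, -0.2223, 0.0831]
orientation: [-176.6, 89.6, -0.7]
force: [-2.4, 1.7, 4.9]
opening: 0.0338
```

Call:
carry_out([
  [[0, 0, 0, 0, 0, 0], [0, 0, 0, 0, 0, 0], [0, 0, 0, 0, 0, 0], [0, 0, 0, 0, 0, 0]],
], hand=-0.2)

```text
clock: 20.45
tool_pos: [0.5889, -0.2223, 0.0818]
orientation: [-173.4, 89.6, 2.4]
force: [-0.8, -0.8, -0.1]
opening: 0.0523
```

Call:
carry_out([
  [[-30, 0, 0, 0, 0, 0], [-80, 0, 0, 0, 0, 0], [-140, 0, 0, 0, 0, 0], [-200, 0, 0, 0, 0, 0], [-240, 0, 0, 0, 0, 0], [-240, 0, 0, 0, 0, 0]],
])

```text
clock: 21.2
tool_pos: [0.5887, -0.2228, 0.3263]
orientation: [179.7, 89.2, -4.5]
force: [1.0, -0.6, -1.4]
opening: 0.0525
```

Run:
```python
from h import *
p,T,o=tool(); print(p,o['opening'],o['force'],o['joint_pos'].round(1))
s=snapshot('top'); t=snapshot('scene'); cv2.imwrite('pics/i2.png',s['color'][:,:,::-1]); crop(t,310,220,470,350,5,'pics/i3.png')
```

```text
[ 0.58870915 -0.22282234  0.3262959 ] 0.05252225667022291 [ 1.0464053  -0.63011775 -1.37445792] [ -3.   13.2   3.3   0.  -79.2  88.8]
```

View pics/i2.png

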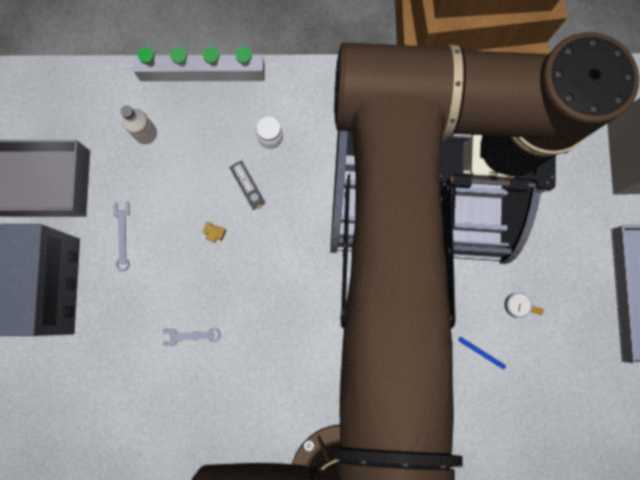

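View pics/i3.png

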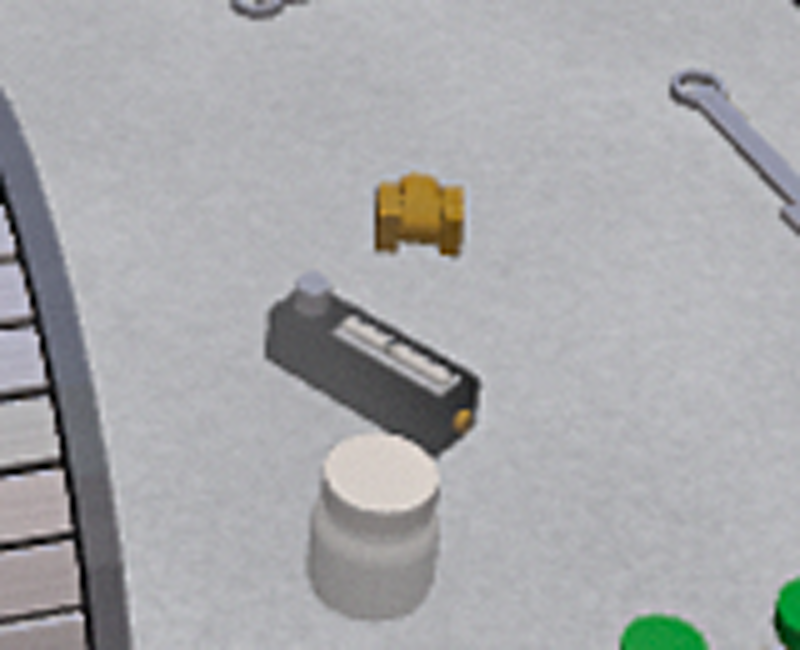

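Run:
```python
from h import *
s=snapshot('top')
j=ray(s,(268,128),.07); c=np.array([.6472,.2116,0]); d=j-c; print(j,'along jaw',d@ang(-60.6),'along axis',d@ang(29.4))
tee=ray(s,(213.5,232),.02); d=tee-c; print('tee',d@ang(-60.6),d@ang(29.4))
p,T,o=tool()
print(row([.6472,.2116,.3],down(ang(-60.6))))
im=s['color'].astype(int); 
sub=(im.max(2)<75).astype(np.uint8); sub[:, :225]=0; sub[:,290:]=0; sub[:150]=0; sub[310:]=0
cs,_=cv2.findContours(sub,cv2.RETR_EXTERNAL,cv2.CHAIN_APPROX_NONE)
for cc in cs:
    if cv2.contourArea(cc)>100: print(cv2.minAreaRect(cc))
```

```text
[0.768207   0.16193128 0.07      ] along jaw 0.10267486441267817 along axis 0.08104041409557007
tee -0.11866790959368385 -0.056288867663062264
[21.6, -436.9, -28.7, -33.5, -0.3, -0.0]
```

Run:
```python
from h import *
s=snapshot('top')
im=s['color'].astype(int)
print(im[180:190,240:256].max(2))
for th in (85,95,105):
    sub=(im.max(2)<th).astype(np.uint8); sub[:, :225]=0; sub[:,290:]=0; sub[:150]=0; sub[310:]=0
    cs,_=cv2.findContours(sub,cv2.RETR_EXTERNAL,cv2.CHAIN_APPROX_NONE)
    for c in cs:
        if cv2.contourArea(c)<100: continue
        r=cv2.minAreaRect(c); b=cv2.boxPoints(r)
        w=np.array([ray(s,p,.03)[:2] for p in b]); print(r,w.mean(0))
```

```text
[[146 170 174 169 171 180 182 183 171 140 117 103 119 154 180 191]
 [128 158 171 174 186 195 192 188 177 161 126 107 104 136 167 187]
 [111 140 165 178 190 200 198 189 180 170 146 116 107 116 149 179]
 [101 129 156 176 188 193 203 194 186 177 163 138 110 106 128 158]
 [ 99 112 145 167 179 190 200 199 190 182 174 150 125 107 111 139]
 [102 104 125 150 164 177 194 201 197 188 182 166 138 111 108 119]
 [114  99 106 130 154 172 187 201 202 196 185 179 157 124 103 103]
 [136 110  98 117 145 175 187 197 204 200 186 182 171 140 108  97]
 [162 124 105 105 135 162 180 187 196 199 187 184 171 148 118  98]
 [177 147 111  97 117 146 170 179 188 188 180 171 159 139 114  96]]
```

Run:
```python
from h import *
s=snapshot('top')
im=s['color'].astype(int)
for th in (115,125,135):
    sub=(im.max(2)<th).astype(np.uint8); sub[:, :225]=0; sub[:,290:]=0; sub[:150]=0; sub[310:]=0
    cs,_=cv2.findContours(sub,cv2.RETR_EXTERNAL,cv2.CHAIN_APPROX_NONE)
    for c in cs:
        if cv2.contourArea(c)<100: continue
        r=cv2.minAreaRect(c); b=cv2.boxPoints(r)
        w=np.array([ray(s,p,.03)[:2] for p in b]); print(r,w.mean(0),w.round(4).tolist())
print(row([.6472,.2116,.3],down(ang(-60.6))))
```

```text
((247.06134033203125, 184.91036987304688), (47.88439178466797, 13.4037446975708), 60.945396423339844) [0.64727754 0.21171231] [[0.6887, 0.2523], [0.704, 0.2257], [0.6057, 0.1712], [0.5907, 0.1976]]
((247.04568481445312, 184.97442626953125), (48.79053497314453, 13.994997024536133), 60.75117111206055) [0.64713802 0.21175143] [[0.689, 0.2536], [0.7051, 0.2258], [0.6051, 0.17], [0.5894, 0.1975]]
((247.0330352783203, 184.75942993164062), (49.147056579589844, 14.47215747833252), 60.945396423339844) [0.64764709 0.21178887] [[0.6897, 0.2542], [0.7063, 0.2254], [0.6054, 0.1695], [0.5892, 0.198]]
[21.0, -437.0, -28.9, -33.5, -0.3, -0.0]
```

Unmoved: (0.647, 0.212), 29.3°. Moving over it.

Call:
carry_out([
  [[10, -437, -29, -33.5, -0.3, 0], [10, -437, -29, -33.5, -0.3, 0], [10, -437, -29, -33.5, -0.3, 0], [10, -437, -29, -33.5, -0.3, 0], [20, -437, -29, -33.5, -0.3, 0], [20, -437, -29, -33.5, -0.3, 0], [20, -437, -29, -33.5, -0.3, 0], [20, -437, -29, -33.5, -0.3, 0], [20, -437, -29, -33.5, -0.3, 0], [20, -437, -29, -33.5, -0.3, 0]],
], hand=-0.36)

```text
clock: 22.7
tool_pos: [0.6479, 0.2103, 0.3024]
orientation: [113.3, 89.9, -37.4]
force: [0.3, 0.2, 0.6]
opening: 0.0594
```

Run:
```python
from h import *
p,T,o=tool(); print(p,o['opening'],o['joint_pos'].round(1))
print(row([.6472,.2117,.12],down(ang(-60.6))))
s=snapshot('top'); t=snapshot('scene'); crop(s,320,130,560,270,3.3,'pics/j1.png'); crop(t,300,180,440,340,4,'pics/j2.png')
```

```text
[0.64788958 0.21028888 0.30242233] 0.05936861034718692 [ 34.4  19.2   8.4   0.1 -79.2  84.9]
[182.4, -1.9, 0.1, -0.1, -0.0, -0.1]
```

View pics/j1.png

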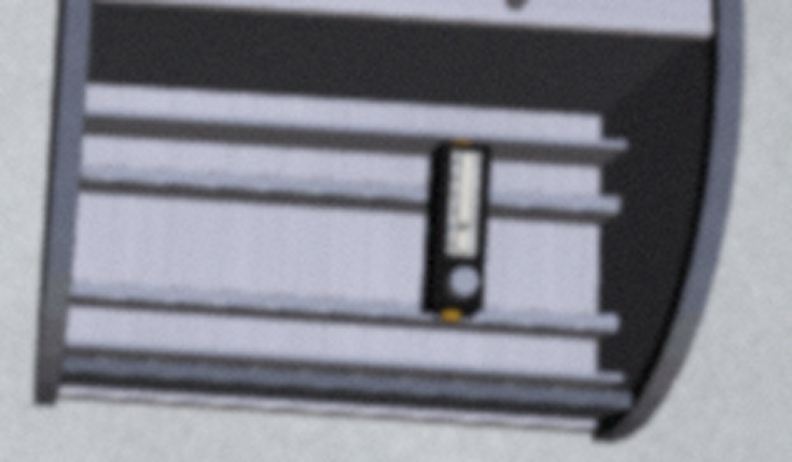

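View pics/j2.png

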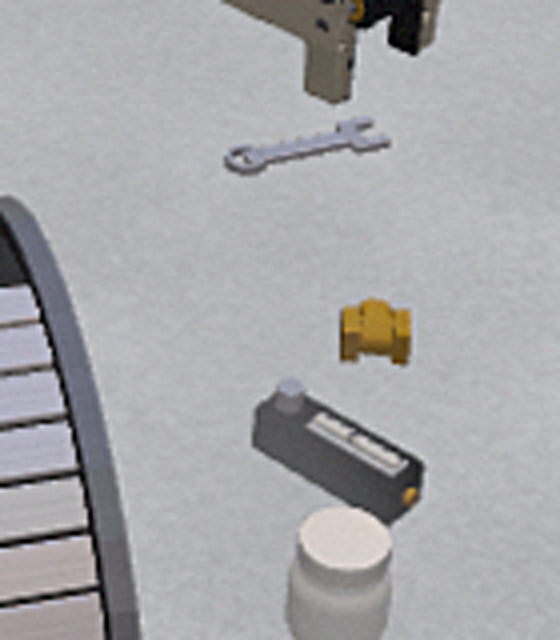

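Call:
carry_out([
  [[50, -1.9, 0, 0, 0, 0], [105, -1.9, 0, 0, 0, 0], [160, -1.9, 0, 0, 0, 0], [182, -1.9, 0, 0, 0, 0], [182, -1.9, 0, 0, 0, 0], [182, -1.9, 0, 0, 0, 0]],
])

```text
clock: 23.55
tool_pos: [0.6483, 0.2128, 0.1223]
orientation: [151.9, 89.8, 1.2]
force: [0.0, 0.5, -0.3]
opening: 0.0594
```

Run:
```python
from h import *
p,T,o=tool(); print(p,o['opening'],o['joint_pos'].round(1))
print(row([.6472,.2117,.0078],down(ang(-60.6))))
t=snapshot('scene'); crop(t,340,200,430,310,6,'pics/j3.png')
```

```text
[0.64834161 0.21280354 0.12229124] 0.05943998085534449 [ 34.6  25.4  -6.1   0.1 -58.3  84.7]
[114.5, 0.2, 1.9, -0.1, -0.2, -0.1]
```

View pics/j3.png

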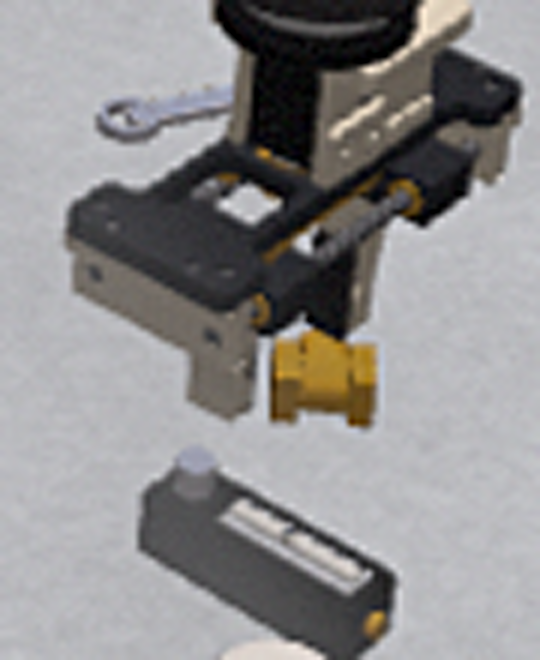

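Call:
carry_out([
  [[50, 0.2, 1.9, 0, 0, 0], [90, 0.2, 1.9, 0, 0, 0], [108, 0.2, 1.9, 0, 0, 0], [114, 0.2, 1.9, 0, 0, 0], [114, 0.2, 1.9, 0, 0, 0]],
])

```text
clock: 24.22
tool_pos: [0.6468, 0.2122, 0.0078]
orientation: [148.8, 89.8, -1.8]
force: [0.3, 0.2, 0.4]
opening: 0.0599
```

Call:
carry_out([
  [[0, 0, 0, 0, 0, 0], [0, 0, 0, 0, 0, 0], [0, 0, 0, 0, 0, 0], [0, 0, 0, 0, 0, 0], [0, 0, 0, 0, 0, 0], [0, 0, 0, 0, 0, 0]],
], hand=1)

```text
clock: 24.98
tool_pos: [0.6462, 0.212, 0.0071]
orientation: [140.2, 89.9, -10.4]
force: [-1.8, 0.4, 6.0]
opening: 0.0338
```

Call:
carry_out([
  [[-20, 0, 0, 0, 0, 0], [-70, 0, 0, 0, 0, 0], [-130, 0, 0, 0, 0, 0], [-190, 0, 0, 0, 0, 0], [-250, 0, 0, 0, 0, 0], [-300, 0, 0, 0, 0, 0], [-300, 0, 0, 0, 0, 0]],
])

```text
clock: 25.85
tool_pos: [0.6469, 0.2124, 0.3111]
orientation: [167.3, 89.5, 16.6]
force: [-0.5, 0.3, -4.0]
opening: 0.034
```

Run:
```python
from h import *
p,T,o=tool(); print(p,o['opening'],o['joint_pos'].round(1),o['force'])
print(row(S(-.095,.045,.31),down(ang(-94.2))))
t=snapshot('scene')
a=-T[:,2] if T[:,2]@ang(33)<0 else T[:,2]; n=T[:,1]
k=4;u0,v0,u1,v1=(320,100,480,260); im=cv2.resize(t['color'][v0:v1,u0:u1,::-1],None,fx=k,fy=k,interpolation=cv2.INTER_CUBIC)
c=p-np.array([0,0,.0075])
for x in (-.055,.055):
  for y in(-.017,.017):
    for z in (0,.034):
        u=(proj(t,c+a*x+n*y+Z*z)-[u0,v0]+.5)*k; cv2.circle(im,(int(u[0]),int(u[1])),3,(0,255,0),-1)
cv2.imwrite('pics/j4.png',im)
```

```text
[0.6468665  0.21239596 0.31110422] 0.03402031530886113 [ 34.6  18.7   8.8   0.2 -79.6  84.7] [-0.48499279  0.33169796 -4.02589747]
[-0.2, 274.6, 214.7, 33.6, -0.5, 0.0]
```

View pics/j4.png

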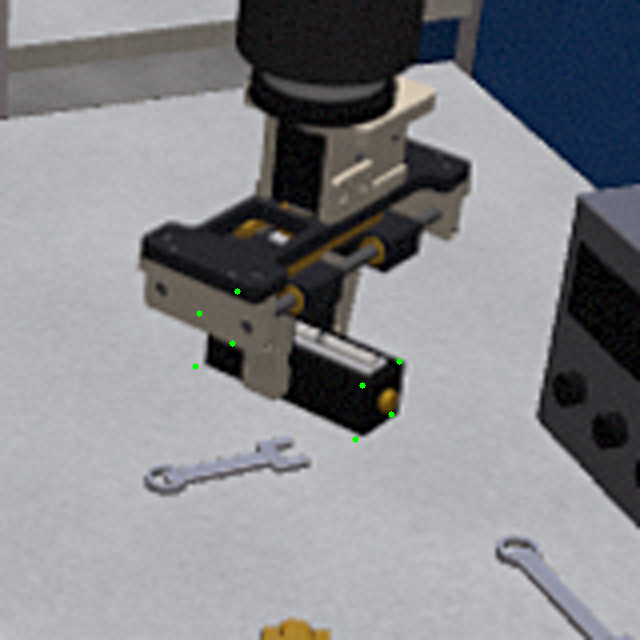

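Run:
```python
from h import *
p,T,o=tool(); print(p,T.round(3))
s=snapshot('top');t=snapshot('scene')
a=-T[:,2]; n=T[:,1]; print(a)
a=np.array([a[0],a[1],0])
c=p-np.array([0,0,.0075])
for S_,(u0,v0,u1,v1),nm in((t,(360,140,460,220),'pics/j5.png'),(s,(170,140,280,230),'pics/j6.png')):
    k=7; im=cv2.resize(S_['color'][v0:v1,u0:u1,::-1],None,fx=k,fy=k,interpolation=cv2.INTER_CUBIC)
    for q in [c+ang(29.4)*x+n*y+Z*z for x in (-.055,.055) for y in (-.017,.017) for z in (0,.034)]+[p+n*.017+a*.0095*w for w in(-1,1)]:
        u=(proj(S_,q)-[u0,v0]+.5)*k; cv2.circle(im,(int(u[0]),int(u[1])),3,(0,255,0),-1)
    cv2.imwrite(nm,im)
```

```text
[0.64556239 0.21222686 0.30755078] [[ 0.003  0.49  -0.872]
 [ 0.001 -0.872 -0.49 ]
 [-1.     0.001 -0.003]]
[0.87164278 0.49012925 0.00349047]
```

View pics/j5.png

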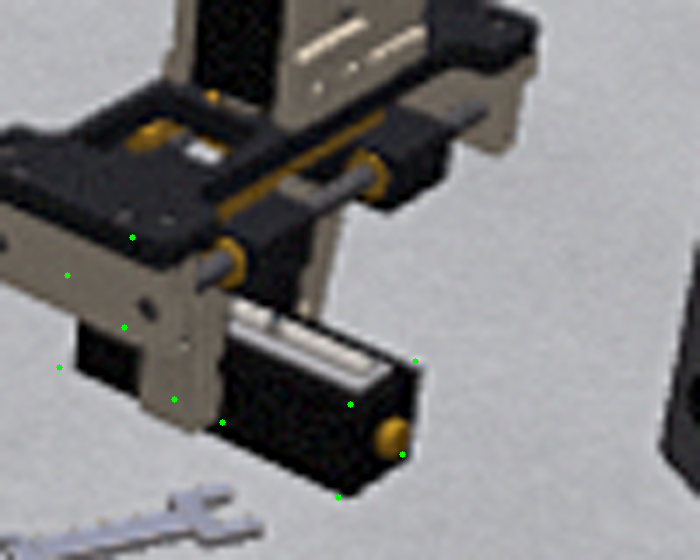

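View pics/j6.png

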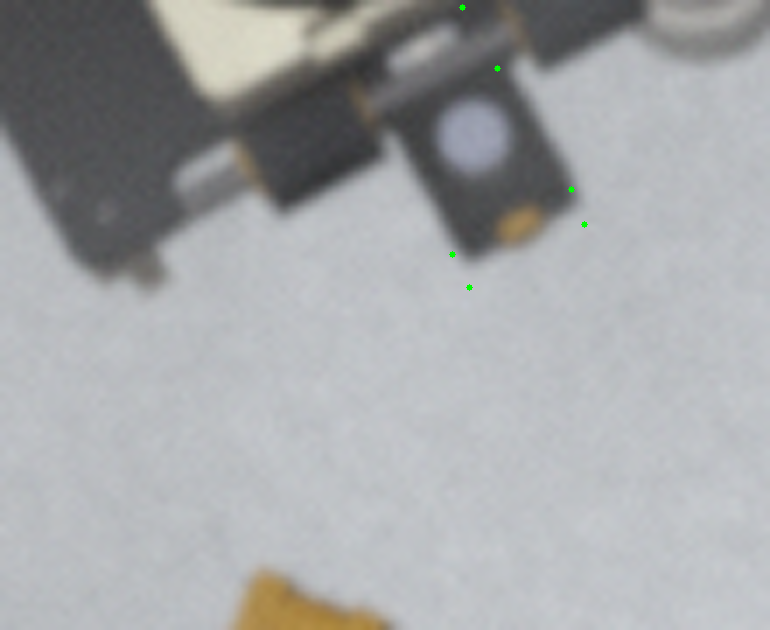

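Run:
```python
from h import *
print(row(S(-.099,.045,.31),down(ang(-94.2))))
```

```text
[-5.1, 273.1, 215.5, 33.5, 0.1, -0.1]
```

Call:
carry_out([
  [[-10, 35, 28, 5, 0, 0], [-10, 75, 60, 10, 0, 0], [-10, 115, 91, 15, 0, 0], [-10, 155, 122, 20, 0, 0], [-10, 195, 154, 25, 0, 0], [-10, 235, 185, 30, 0, 0], [-10, 260, 206, 33.5, 0, 0], [-10, 273, 215.5, 33.5, 0, 0], [-10, 273, 215.5, 33.5, 0, 0]],
])

```text
clock: 27.12
tool_pos: [0.5909, -0.1323, 0.315]
orientation: [43.3, 89.9, -140.8]
force: [-0.3, 1.1, -3.4]
opening: 0.0337
```

Run:
```python
from h import *
p,T,o=tool(); print(p,o['opening'],o['joint_pos'].round(1),o['force'])
print(row(S(-.099,.045,.103),down(ang(-94.2))))
```

```text
[ 0.59087232 -0.13229031  0.31502218] 0.03371385935514906 [  5.9  11.6  -0.3   0.  -78.2  80. ] [-0.34595463  1.12737531 -3.41405911]
[212.0, -0.5, 0.3, 0.0, 0.0, -0.0]
```

Call:
carry_out([
  [[40, -0.5, 0.3, 0, 0, 0], [80, -0.5, 0.3, 0, 0, 0], [120, -0.5, 0.3, 0, 0, 0], [160, -0.5, 0.3, 0, 0, 0], [195, -0.5, 0.3, 0, 0, 0], [212, -0.5, 0.3, 0, 0, 0], [212, -0.5, 0.3, 0, 0, 0]],
])

```text
clock: 28.0
tool_pos: [0.591, -0.1307, 0.1035]
orientation: [53.3, 89.9, -130.8]
force: [0.1, -0.1, -1.9]
opening: 0.0337
```

Run:
```python
from h import *
p,T,o=tool(); print(p,o['opening'],o['force'])
print(row(S(-.099,.045,.083),down(ang(-94.2))))
```

```text
[ 0.59104558 -0.13069509  0.10349193] 0.03365036801712521 [ 0.10306374 -0.11300821 -1.86683772]
[20.5, 1.2, 0.5, 0.1, 0.0, -0.1]
```

Call:
carry_out([
  [[8, 1, 0.5, 0, 0, 0], [14, 1, 0.5, 0, 0, 0], [18, 1, 0.5, 0, 0, 0], [20, 1, 0.5, 0, 0, 0], [21, 1, 0.5, 0, 0, 0], [22, 1, 0.5, 0, 0, 0], [22, 1, 0.5, 0, 0, 0]],
])

```text
clock: 28.88
tool_pos: [0.591, -0.1322, 0.0827]
orientation: [158.6, 89.9, -25.5]
force: [0.3, -0.1, -2.8]
opening: 0.0337
```

Call:
carry_out([
  [[1, 0, 0, 0, 0, 0], [2, 0, 0, 0, 0, 0], [2, 0, 0, 0, 0, 0]],
])

```text
clock: 29.25
tool_pos: [0.5912, -0.1322, 0.082]
orientation: [161.2, 89.8, -22.9]
force: [-5.0, 1.4, 8.3]
opening: 0.0339
```

Contact; release and rise.

Call:
carry_out([
  [[-0.5, 0, 0, 0, 0, 0], [-0.5, 0, 0, 0, 0, 0], [-0.5, 0, 0, 0, 0, 0], [-0.5, 0, 0, 0, 0, 0]],
], hand=-0.2)

```text
clock: 29.75
tool_pos: [0.5911, -0.1323, 0.0811]
orientation: [156.1, 89.9, -28.0]
force: [-0.3, 0.2, -0.4]
opening: 0.0522
```

Call:
carry_out([
  [[-30, 0, 0, 0, 0, 0], [-80, 0, 0, 0, 0, 0], [-140, 0, 0, 0, 0, 0], [-200, 0, 0, 0, 0, 0], [-260, 0, 0, 0, 0, 0], [-290, 0, 0, 0, 0, 0], [-290, 0, 0, 0, 0, 0]],
])

```text
clock: 30.62
tool_pos: [0.5914, -0.1322, 0.3743]
orientation: [176.7, 89.6, -7.5]
force: [0.3, -0.3, -0.8]
opening: 0.0526
```

Run:
```python
from h import *
p,T,o=tool(); print(p,o['opening'],o['force'],o['joint_pos'].round(1))
h=hpos(1.25)
print(h,row(h+Z*.08,hR(0)))
s=snapshot('top'); cv2.imwrite('pics/k1.png',s['color'][:,:,::-1])
```

```text
[ 0.59139439 -0.13218743  0.37425571] 0.05264610899374093 [ 0.30500662 -0.29999359 -0.75011281] [  5.9  10.5   5.8   0.1 -84.9  79.9]
[ 0.70982093 -0.18578494  0.28381956] [11.3, 44.9, -121.9, 90.1, -0.3, 0.3]
```

View pics/k1.png

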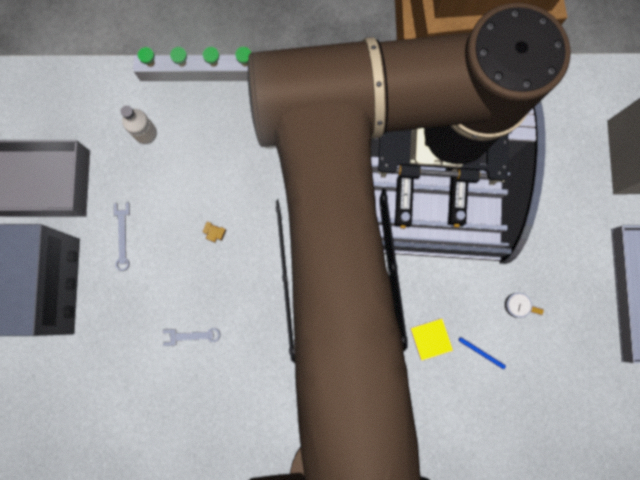

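Run:
```python
from h import *
print(row([.47,.2,.37],hR(0)))
```

```text
[1.4, -322.3, 144.4, 90.1, -0.2, 0.2]
```

Call:
carry_out([
  [[0, -322, 144, 90, 0, 0], [0, -322, 144, 90, 0, 0], [0, -322, 144, 90, 0, 0], [0, -322, 144, 90, 0, 0], [0, -322, 144, 90, 0, 0], [0, -322, 144, 90, 0, 0], [0, -322, 144, 90, 0, 0], [0, -322, 144, 90, 0, 0], [0, -322, 144, 90, 0, 0], [0, -322, 144, 90, 0, 0]],
], hand=0.2)

```text
clock: 31.92
tool_pos: [0.4697, 0.1994, 0.3694]
orientation: [-176.4, 89.9, -90.5]
force: [-0.8, 1.0, 0.2]
opening: 0.0352
```

Run:
```python
from h import *
p,T,o=tool(); print(p,o['joint_pos'].round(1))
s=snapshot('top'); t=snapshot('scene')
k=3.3
im=cv2.resize(s['color'][100:270,320:550,::-1],None,fx=k,fy=k,interpolation=cv2.INTER_CUBIC)
def pt(p,c): 
    u=(proj(s,p)-[320,100]+.5)*k; cv2.circle(im,(int(u[0]),int(u[1])),2,c,-1)
for y in (-.045,.045):
    for x in (-.06,.06): pt(S(-.095+x,y,.075+.017),(0,255,0))
    for x in (-.055,.055):
        for w in (-.017,.017): pt(S(-.095+x,y+w,.075+.034),(0,0,255))
    pt(S(-.095-.04,y,.125),(255,0,0))
cv2.imwrite('pics/l1.png',im)
cv2.imwrite('pics/l2.png',t['color'][:,:,::-1])
```

```text
[0.46967806 0.19944457 0.36935378] [ 45.2   1.2  -5.4   0.1 -83.5 -49.2]
```

View pics/l1.png

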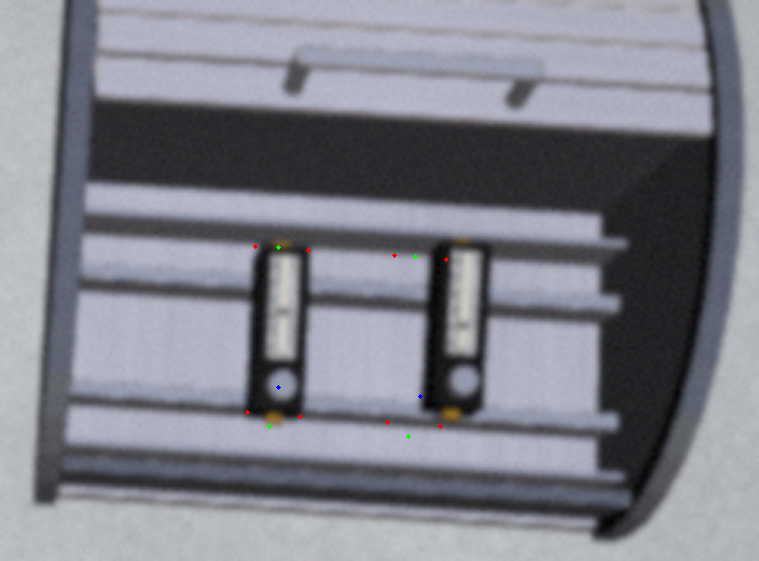

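View pics/l2.png

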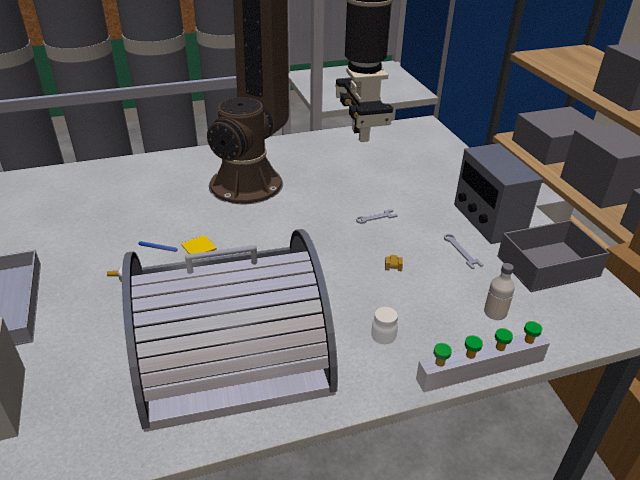

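Run:
```python
from h import *
s=snapshot('top')
def st(u,v,z):
    p=ray(s,(u/3.3+320-.5,v/3.3+100-.5),z)-O; return (p@ex+.095).round(4),(p@ey).round(4)
for n,k,fs,f1,f2,b1,b2 in (('A',(464,380),(452,415),(424,410),(478,413),(437,243),(491,246)),('B',(284,384),(275,419),(247,411),(301,415),(259,247),(309,249))):
    print(n,'knob',st(*k,.125),'stub',st(*fs,.092),'face',[st(*f,.109) for f in (f1,f2,b1,b2)])
```

```text
A knob (np.float64(-0.0271), np.float64(-0.0719)) stub (np.float64(-0.044), np.float64(-0.0728)) face [(np.float64(-0.0452), np.float64(-0.0508)), (np.float64(-0.0447), np.float64(-0.0854)), (np.float64(0.0656), np.float64(-0.0553)), (np.float64(0.0661), np.float64(-0.0903))]
B knob (np.float64(-0.0378), np.float64(0.0418)) stub (np.float64(-0.0548), np.float64(0.0417)) face [(np.float64(-0.0539), np.float64(0.0623)), (np.float64(-0.0541), np.float64(0.0277)), (np.float64(0.0548), np.float64(0.06)), (np.float64(0.0557), np.float64(0.0275))]
```

Run:
```python
from h import *
print(row(S(-.085,-.0705,.32),down(ang(-94.2))))
```

```text
[50.8, -156.3, -437.7, -89.7, -0.1, -0.0]
```

Call:
carry_out([
  [[0, -156, -438, -90, 0, 0], [0, -156, -438, -90, 0, 0], [0, -156, -438, -90, 0, 0], [0, -156, -438, -90, 0, 0], [10, -156, -438, -90, 0, 0], [20, -156, -438, -90, 0, 0], [50, -156, -438, -90, 0, 0], [50, -156, -438, -90, 0, 0], [50, -156, -438, -90, 0, 0], [50, -156, -438, -90, 0, 0]],
], hand=-0.25)

```text
clock: 33.33
tool_pos: [0.5937, -0.2503, 0.3192]
orientation: [19.0, 89.9, -165.1]
force: [-0.6, 0.4, 0.3]
opening: 0.0548
```

Run:
```python
from h import *
p,T,o=tool(); print(p,o['opening'],o['joint_pos'].round(1))
print(row(S(-.085,-.0705,.13),down(ang(-94.2))))
s=snapshot('top');crop(s,320,100,550,270,3.3,'pics/m1.png')
```

```text
[ 0.59370627 -0.25034924  0.3191966 ] 0.054786463705087635 [ -5.5  15.3   5.2   0.  -79.9  91.5]
[189.2, -2.5, -2.3, 0.2, 0.1, -0.0]
```

View pics/m1.png

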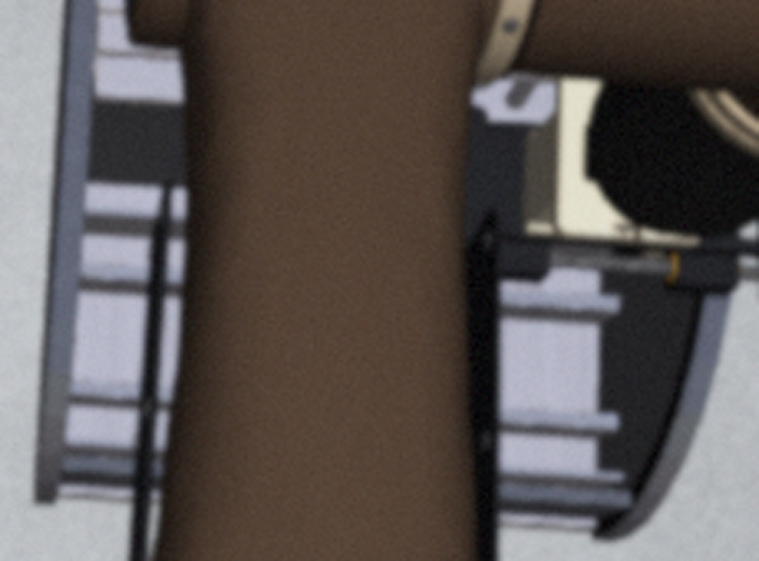

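Call:
carry_out([
  [[50, -2.5, -2.3, 0, 0, 0], [100, -2.5, -2.3, 0, 0, 0], [150, -2.5, -2.3, 0, 0, 0], [180, -2.5, -2.3, 0, 0, 0], [189, -2.5, -2.3, 0, 0, 0], [189, -2.5, -2.3, 0, 0, 0]],
])

```text
clock: 34.12
tool_pos: [0.5975, -0.246, 0.1331]
orientation: [157.9, 89.8, -26.2]
force: [-0.2, -0.5, 0.5]
opening: 0.055
```

Run:
```python
from h import *
p,T,o=tool(); print(p,o['opening'],o['force'])
print(row(S(-.085,-.0705,.083),down(ang(-94.2))))
s=snapshot('top');crop(s,420,140,550,270,5,'pics/m2.png')
```

```text
[ 0.59751066 -0.24599171  0.13314356] 0.055019607344978225 [-0.20588819 -0.50969897  0.52898244]
[50.1, 2.2, 1.6, 0.1, -0.1, -0.1]
```

View pics/m2.png

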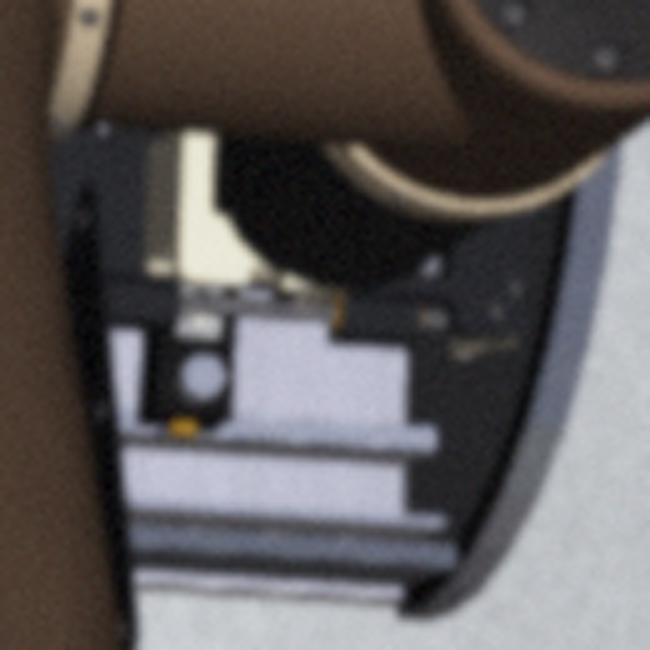

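Run:
```python
from h import *
s=snapshot('top')
def st(u,v,z):
    p=ray(s,(u,v),z)-O; return (p@ex+.095).round(4),(p@ey).round(4)
print(st(448.4,217.4,.146), st(460,215,.125))
p,T,o=tool(); print((p-O)@ex+.095,(p-O)@ey)
for y in (-.0965,.0965): print(proj(s,p+ey*y+Z*.1), proj(s,p+ey*y+Z*.066))
print(proj(s,p+ey*.0275+Z*.019),proj(s,p-ey*.0275+Z*.019))
```

```text
(np.float64(-0.039), np.float64(-0.043)) (np.float64(-0.0279), np.float64(-0.0717))
0.012108423374394661 -0.0686034962925673
[523.61538617 187.30264345] [517.50030487 191.32182978]
[422.93451353 180.38181782] [419.74348824 184.58928622]
[449.16493057 192.33643168] [475.94777839 194.18547422]
```

Call:
carry_out([
  [[12, 2, 1.6, 0, 0, 0], [24, 2, 1.6, 0, 0, 0], [36, 2, 1.6, 0, 0, 0], [46, 2, 1.6, 0, 0, 0], [49, 2, 1.6, 0, 0, 0], [49, 2, 1.6, 0, 0, 0]],
])

```text
clock: 34.98
tool_pos: [0.5953, -0.2484, 0.083]
orientation: [150.2, 89.9, -34.0]
force: [-1.0, -0.8, 0.0]
opening: 0.0548
```

Call:
carry_out([
  [[0, 0, 0, 0, 0, 0], [0, 0, 0, 0, 0, 0], [0, 0, 0, 0, 0, 0], [0, 0, 0, 0, 0, 0], [0, 0, 0, 0, 0, 0], [0, 0, 0, 0, 0, 0]],
], hand=1)

```text
clock: 35.72
tool_pos: [0.5955, -0.2484, 0.0836]
orientation: [159.2, 89.9, -24.9]
force: [-0.5, -0.1, 3.9]
opening: 0.0337
```

Call:
carry_out([
  [[-8, 0, 0, 0, 0, 0], [-18, 0, 0, 0, 0, 0], [-22, 0, 0, 0, 0, 0], [-22, 0, 0, 0, 0, 0]],
])

```text
clock: 36.22
tool_pos: [0.5955, -0.2483, 0.1057]
orientation: [166.9, 89.9, -17.3]
force: [-0.7, -0.2, -3.3]
opening: 0.0335
```

Run:
```python
from h import *
p,T,o=tool(); print(p,o['opening'],o['force'],(p-O)@ex+.095,(p-O)@ey)
print(row(p-.0105*ex+.02*ey,down(ang(-94.2))))
s=snapshot('top');crop(s,420,140,550,270,5,'pics/m3.png')
```

```text
[ 0.59548052 -0.2483259   0.10569857] 0.03346960121421098 [-0.70461919 -0.23579677 -3.32954434] 0.009568288759358279 -0.07074709923566899
[-0.0, -20.0, 10.5, 0.1, -0.1, -0.0]
```

View pics/m3.png

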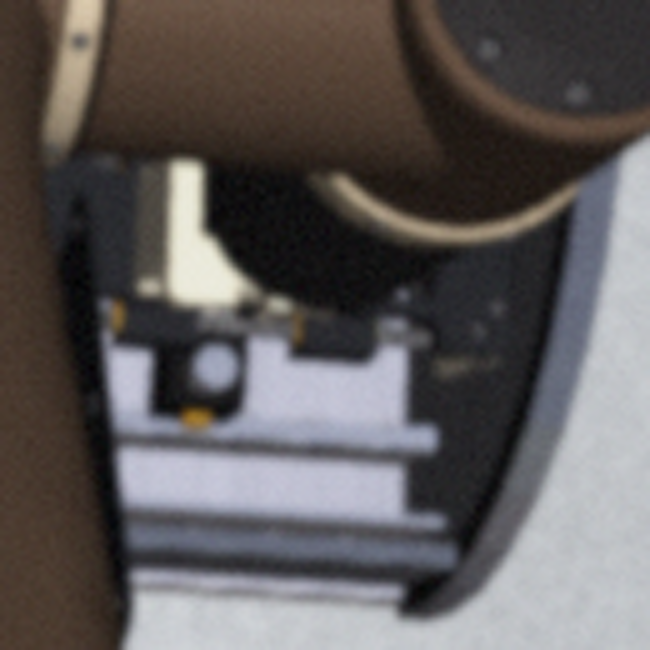

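Call:
carry_out([
  [[0, -7, 4, 0, 0, 0], [0, -14, 8, 0, 0, 0], [0, -20, 11, 0, 0, 0], [0, -20, 11, 0, 0, 0], [10, -20, 11, 0, 0, 0], [18, -20, 11, 0, 0, 0], [21, -20, 11, 0, 0, 0], [22, -20, 11, 0, 0, 0], [22, -20, 11, 0, 0, 0]],
])

```text
clock: 37.4
tool_pos: [0.5855, -0.2278, 0.0837]
orientation: [144.8, 89.9, -39.3]
force: [-3.4, 0.7, 3.7]
opening: 0.0335
```

Contact; release and go up, then to the viewing place.

Call:
carry_out([
  [[0, 0, 0, 0, 0, 0], [0, 0, 0, 0, 0, 0], [0, 0, 0, 0, 0, 0], [0, 0, 0, 0, 0, 0]],
], hand=-0.2)

```text
clock: 37.9
tool_pos: [0.5859, -0.2276, 0.0832]
orientation: [158.8, 89.9, -25.3]
force: [0.3, -0.0, -1.2]
opening: 0.0523
```

Call:
carry_out([
  [[-30, 0, 0, 0, 0, 0], [-80, 0, 0, 0, 0, 0], [-140, 0, 0, 0, 0, 0], [-200, 0, 0, 0, 0, 0], [-260, 0, 0, 0, 0, 0], [-290, 0, 0, 0, 0, 0], [-290, 0, 0, 0, 0, 0]],
])

```text
clock: 38.78
tool_pos: [0.5862, -0.2277, 0.3765]
orientation: [170.2, 89.6, -13.9]
force: [-0.4, -0.0, -0.7]
opening: 0.0527
```

Run:
```python
from h import *
print(row([.47,.2,.37],hR(0)))
```

```text
[4.9, -418.2, 146.7, 90.1, -0.4, 0.3]
```

Call:
carry_out([
  [[0, -418, 147, 90, -0.4, 0], [0, -418, 147, 90, -0.4, 0], [0, -418, 147, 90, -0.4, 0], [0, -418, 147, 90, -0.4, 0], [0, -418, 147, 90, -0.4, 0], [0, -418, 147, 90, -0.4, 0], [0, -418, 147, 90, -0.4, 0], [0, -418, 147, 90, -0.4, 0], [0, -418, 147, 90, -0.4, 0], [0, -418, 147, 90, -0.4, 0]],
], hand=0.2)

```text
clock: 40.02
tool_pos: [0.4683, 0.2006, 0.3717]
orientation: [54.3, 89.7, 140.2]
force: [-0.4, 0.3, -0.5]
opening: 0.0347
```

Run:
```python
from h import *
p,T,o=tool(); print(p,o['joint_pos'].round(1))
s=snapshot('top'); crop(s,320,100,550,270,3.3,'pics/n1.png')
h=hpos(1.25); print(h,row(h+Z*.06,hR(0)))
```

```text
[0.46831801 0.20057499 0.37165041] [ 45.1   1.1  -5.   -0.3 -83.9 -49.1]
[ 0.70982093 -0.18578494  0.28381956] [26.0, -268.0, -367.9, 0.1, 0.2, -0.2]
```

View pics/n1.png

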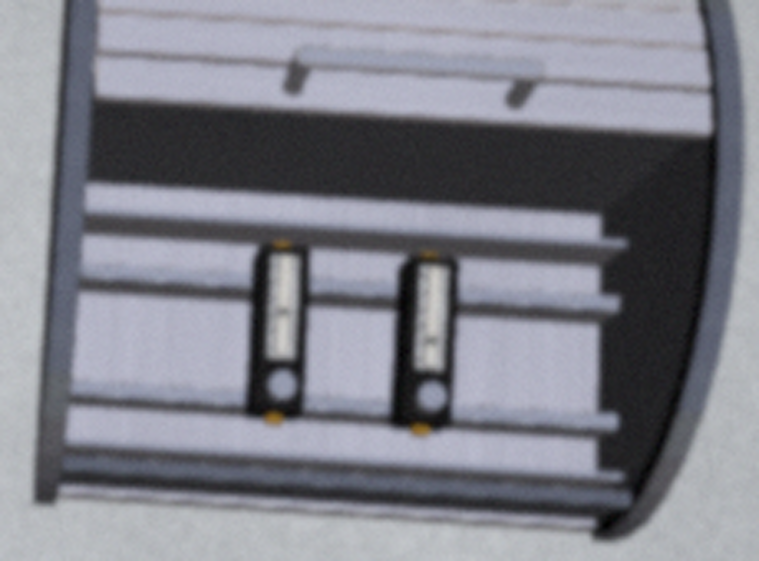

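Call:
carry_out([
  [[0, -269, -368, 0, 0, 0], [0, -269, -368, 0, 0, 0], [0, -269, -368, 0, 0, 0], [0, -269, -368, 0, 0, 0], [0, -269, -368, 0, 0, 0], [0, -269, -368, 0, 0, 0], [10, -269, -368, 0, 0, 0], [26, -269, -368, 0, 0, 0], [26, -269, -368, 0, 0, 0], [26, -269, -368, 0, 0, 0]],
])

```text
clock: 41.32
tool_pos: [0.7102, -0.1861, 0.345]
orientation: [34.3, 89.8, 120.2]
force: [0.1, 0.2, 0.9]
opening: 0.0348
```

Run:
```python
from h import *
p,T,o=tool(); print(p,o['joint_pos'].round(1))
h=hpos(1.25)+.001*ex; print(row(h-Z*.018,hR(0)))
```

```text
[ 0.71017172 -0.18609259  0.34497964] [  0.3  24.2  21.3  -0.2 -87.2  -4.4]
[79.2, -0.8, -0.0, 0.1, 0.2, -0.1]
```

Call:
carry_out([
  [[25, -0.8, 0, 0, 0, 0], [45, -0.8, 0, 0, 0, 0], [60, -0.8, 0, 0, 0, 0], [72, -0.8, 0, 0, 0, 0], [79, -0.8, 0, 0, 0, 0], [79, -0.8, 0, 0, 0, 0]],
])

```text
clock: 42.08
tool_pos: [0.711, -0.1859, 0.2654]
orientation: [40.4, 89.7, 126.3]
force: [-0.3, 0.9, 0.3]
opening: 0.0348
```

Call:
carry_out([
  [[0, 0, 0, 0, 0, 0], [0, 0, 0, 0, 0, 0], [0, 0, 0, 0, 0, 0], [0, 0, 0, 0, 0, 0]],
], hand=0.62)

```text
clock: 42.58
tool_pos: [0.7112, -0.186, 0.2657]
orientation: [33.3, 89.7, 119.2]
force: [-0.4, -0.5, 0.9]
opening: 0.0165
```

Run:
```python
from h import *
p,T,o=tool(); print(p,o['opening'],o['force'])
base=(hpos(1.25)+.001*ex-Z*.018,hR(0)); print(base[0])
for i,q in enumerate(np.r_[1.25-np.arange(1,21)*.06]):
    tl=min(12,max(0,12*(1.1-q)/.9)); Rt=hR(tl); print(round(q,3),row(hpos(q)+Rt[:,0]*.018,Rt,base))
    if i==9: base=(hpos(q)+Rt[:,0]*.018,Rt)
t=snapshot('scene');crop(t,150,150,300,280,5,'pics/o1.png')
```

```text
[ 0.7111699  -0.185978    0.26571918] 0.016475313659891834 [-0.38498593 -0.48720979  0.86659919]
[ 0.71081825 -0.18585817  0.26581956]
1.19 [-1.0, 15.7, -0.0, 0.0, 0.0, 0.0]
1.13 [-1.1, 30.4, -0.0, 0.0, 0.0, 0.0]
1.07 [-0.4, 44.9, -0.0, 0.0, -0.0, -0.4]
1.01 [1.3, 59.3, -0.0, -0.0, -0.0, -1.2]
0.95 [3.8, 73.5, -0.0, 0.0, -0.0, -2.0]
0.89 [7.1, 87.6, -0.0, -0.0, -0.0, -2.8]
0.83 [11.4, 101.4, 0.0, 0.0, -0.0, -3.6]
0.77 [16.4, 114.9, 0.0, -0.0, -0.0, -4.4]
0.71 [22.3, 128.1, -0.0, 0.0, -0.0, -5.2]
0.65 [28.9, 141.0, -0.0, 0.0, -0.0, -6.0]
0.59 [6.1, 13.1, -0.0, 0.0, 0.0, -0.8]
0.53 [13.0, 25.9, 0.0, -0.0, -0.0, -1.6]
0.47 [20.6, 38.2, -0.0, -0.0, 0.0, -2.4]
0.41 [29.0, 50.0, 0.0, -0.0, 0.0, -3.2]
0.35 [38.0, 61.3, 0.0, -0.0, 0.0, -4.0]
0.29 [47.8, 72.0, -0.0, -0.0, -0.0, -4.8]
0.23 [58.2, 82.1, 0.0, -0.0, 0.0, -5.6]
0.17 [69.2, 91.7, -0.0, -0.0, -0.0, -6.0]
0.11 [80.8, 100.8, -0.0, -0.0, -0.0, -6.0]
0.05 [92.9, 109.1, -0.0, -0.0, -0.0, -6.0]
```

View pics/o1.png

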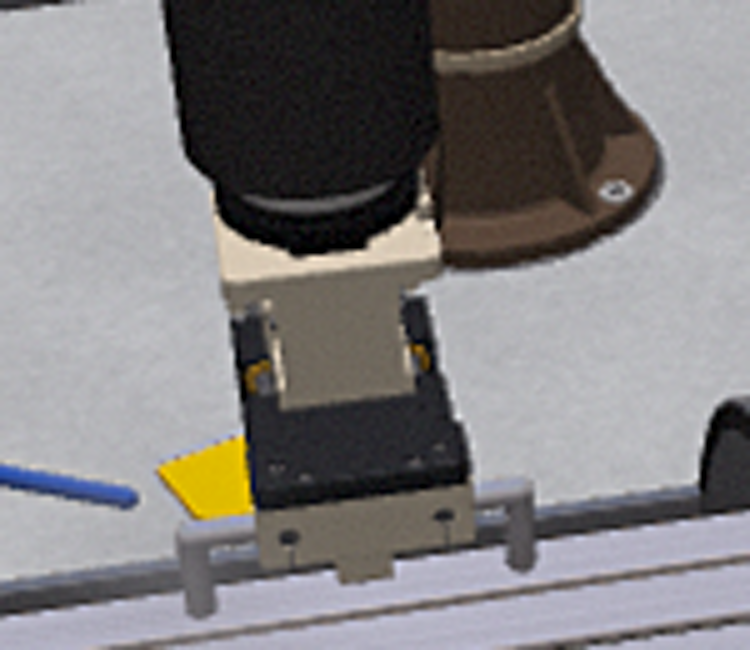

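Call:
carry_out([
  [[-1, 15.7, 0, 0, 0, 0], [-1, 30.4, 0, 0, 0, 0], [-0.4, 45, 0, 0, 0, -0.4], [1.3, 59.3, 0, 0, 0, -1.2], [3.8, 73.5, 0, 0, 0, -2], [7, 87.6, 0, 0, 0, -2.8], [11.4, 101.4, 0, 0, 0, -3.6], [16.4, 115, 0, 0, 0, -4.4], [22.3, 128, 0, 0, 0, -5.2], [29, 141, 0, 0, 0, -6]],
])

```text
clock: 43.88
tool_pos: [0.5726, -0.176, 0.2392]
orientation: [-88.4, 83.7, -2.5]
force: [4.7, -0.8, 4.5]
opening: 0.0167
```

Run:
```python
from h import *
p,T,o=tool(); print(p,o['opening'],o['force'],o['joint_pos'].round(1))
Rt=hR(6); base=(hpos(.65)+Rt[:,0]*.018,Rt); print(base[0])
for q in .65-np.arange(1,11)*.06:
    tl=min(12,max(0,12*(1.1-q)/.9)); dp=.018-.005*(.65-q)/.6; Rt=hR(tl); print(round(q,3),row(hpos(q)+Rt[:,0]*dp,Rt,base))
s=snapshot('top');crop(s,320,100,550,270,3,'pics/o2.png')
```

```text
[ 0.57264894 -0.1760475   0.23915336] 0.016714420958326905 [ 4.6607928  -0.8008153   4.54331474] [  1.9   9.3 -13.5   0.6 -61.   -6.3]
[ 0.57021184 -0.17553268  0.23689499]
0.59 [5.6, 13.1, 0.0, 0.0, 0.0, -0.8]
0.53 [12.0, 25.9, -0.0, -0.0, -0.0, -1.6]
0.47 [19.1, 38.2, -0.0, -0.0, 0.0, -2.4]
0.41 [27.0, 50.1, -0.0, -0.0, 0.0, -3.2]
0.35 [35.6, 61.5, -0.0, -0.0, 0.0, -4.0]
0.29 [44.8, 72.3, 0.0, -0.0, -0.0, -4.8]
0.23 [54.7, 82.5, 0.0, -0.0, 0.0, -5.6]
0.17 [65.2, 92.2, 0.0, -0.0, -0.0, -6.0]
0.11 [76.3, 101.3, -0.0, -0.0, -0.0, -6.0]
0.05 [87.9, 109.7, -0.0, -0.0, -0.0, -6.0]
```

View pics/o2.png

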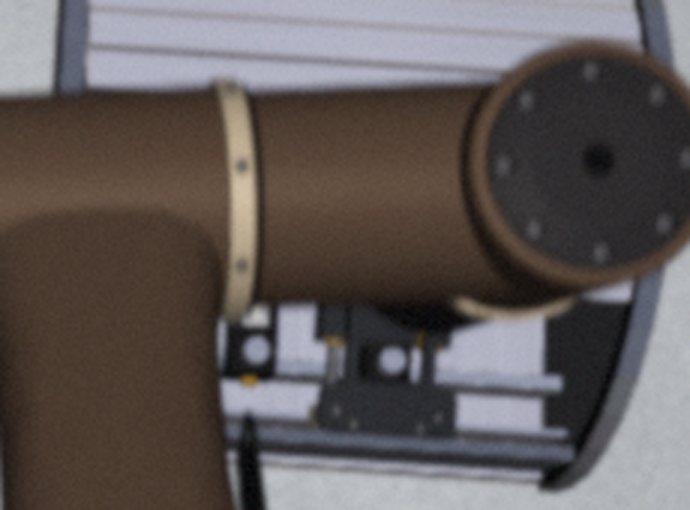

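Call:
carry_out([
  [[5.6, 13, 0, 0, 0, -0.8], [12, 26, 0, 0, 0, -1.6], [19, 38.2, 0, 0, 0, -2.4], [27, 50, 0, 0, 0, -3.2], [35.6, 61.5, 0, 0, 0, -4], [44.8, 72.3, 0, 0, 0, -4.8], [54.7, 82.5, 0, 0, 0, -5.6], [65.2, 92.2, 0, 0, 0, -6], [76.3, 101.3, 0, 0, 0, -6], [76.3, 101.3, 0, 0, 0, -6]],
])

```text
clock: 45.18
tool_pos: [0.4775, -0.1686, 0.1503]
orientation: [-88.9, 78.2, -3.1]
force: [3.5, 0.2, -1.2]
opening: 0.0169
```

Run:
```python
from h import *
p,T,o=tool(); print(p,o['opening'],o['force'],o['joint_pos'].round(1))
Rt=hR(12); base=(hpos(.11)+Rt[:,0]*.0135,Rt); print(base[0])
for q in (.08,.05,.025,0,-.02):
    print(round(q,3),row(hpos(q)+Rt[:,0]*.013,Rt,base))
```

```text
[ 0.47754659 -0.16859463  0.15031313] 0.016928458591233646 [ 3.49283132  0.19234578 -1.16893365] [  4.    1.7 -36.3   2.2 -40.2  -9.7]
[ 0.47772    -0.16874051  0.15043923]
0.08 [5.0, 4.9, 0.0, 0.0, 0.0, 0.0]
0.05 [10.7, 9.6, -0.0, 0.0, 0.0, 0.0]
0.025 [15.5, 13.3, -0.0, 0.0, 0.0, 0.0]
0 [20.4, 17.0, -0.0, 0.0, 0.0, 0.0]
-0.02 [24.4, 19.9, -0.0, 0.0, 0.0, 0.0]
```

Call:
carry_out([
  [[5, 5, 0, 0, 0, 0], [10.7, 9.6, 0, 0, 0, 0], [15.5, 13.3, 0, 0, 0, 0], [20.4, 17, 0, 0, 0, 0], [20.4, 20, 0, 0, 0, 0], [20.4, 20, 0, 0, 0, 0]],
])

```text
clock: 45.92
tool_pos: [0.4646, -0.1672, 0.1272]
orientation: [-88.9, 77.9, -3.0]
force: [12.1, -2.8, -6.8]
opening: 0.0166
```

Run:
```python
from h import *
p,T,o=tool(); print(p,o['opening'],o['force'],o['joint_pos'].round(1)); print((p-O)@ex,p[2]); print(hpos(0))
t=snapshot('scene');crop(t,150,180,280,280,5,'pics/o3.png')
```

```text
[ 0.46458842 -0.16721868  0.12716708] 0.016604637469436898 [12.13753296 -2.77284913 -6.79704801] [  4.3   2.  -39.9   2.6 -36.1 -10.4]
-0.22191244678877414 0.12716708023309176
[ 0.46265865 -0.16763447  0.13967755]
```

View pics/o3.png

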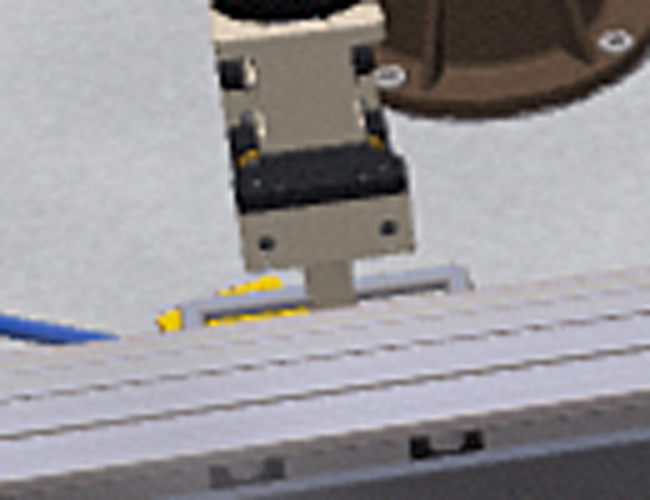

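Call:
carry_out([
  [[2, 2.5, 0, 0, 0, 0], [2, 2.5, 0, 0, 0, 0], [2, 2.5, 0, 0, 0, 0]],
])

```text
clock: 46.35
tool_pos: [0.4642, -0.1672, 0.1261]
orientation: [-89.0, 77.7, -3.1]
force: [11.2, -4.0, -0.1]
opening: 0.0168
```

```bash
cat > q.py <<'E'
from h import *
from scipy.optimize import brentq
p,T,o=tool(); print(p,o['opening'],o['force'])
f=lambda s,off:(lambda v:(v,np.hypot(v[0],v[1])))(np.array([(p-T[:,0]*s-T[:,1]*off-O)@ex,(p-T[:,0]*s-T[:,1]*off)[2]-.04]))
off=o['opening']/2-.006
for of in (0,off):
    s=brentq(lambda s:f(s,of)[1]-.245,-.0,.04); v=f(s,of)[0]; print('depth',s,'q',np.arctan2(v[1],-v[0])-.419)
E
python3 q.py
```

```text
[ 0.46419734 -0.16719611  0.1260609 ] 0.016803449240275915 [11.23726893 -3.9668149  -0.06534074]
depth 0.01166420238737363 q -0.00989186321650487
depth 0.01494826385541829 q 0.006714729788843188
```

Call:
carry_out([
  [[2, 3, 0, 0, 0, 0], [3, 4, 0, 0, 0, 0], [3, 4, 0, 0, 0, 0], [3, 4, 0, 0, 0, 0]],
])

```text
clock: 46.85
tool_pos: [0.4645, -0.1669, 0.125]
orientation: [-89.1, 77.3, -3.1]
force: [12.2, -2.1, 11.6]
opening: 0.0167
```

```bash
python3 q.py
```

```text
[ 0.46447833 -0.16690689  0.12499603] 0.01665798439772457 [12.18768415 -2.11972523 11.64294923]
depth 0.012669765645450996 q -0.010346074883901324
depth 0.015811446456162802 q 0.005616524043414839
```

Call:
carry_out([
  [[-3, -6, 0, 0, 0, 0], [-3, -6, 0, 0, 0, 0], [-3, -6, 0, 0, 0, 0], [-3, -6, 0, 0, 0, 0]],
], hand=0.3)

```text
clock: 47.35
tool_pos: [0.4613, -0.1675, 0.1238]
orientation: [-89.0, 78.3, -3.1]
force: [1.4, 0.1, -0.8]
opening: 0.0305
```

Call:
carry_out([
  [[-20, 0, 0, 0, 0, 0], [-45, 0, 0, 0, 0, 0], [-60, 0, 0, 0, 0, 0], [-60, 0, 0, 0, 0, 0]],
])

```text
clock: 47.85
tool_pos: [0.4502, -0.1667, 0.1841]
orientation: [-88.9, 78.0, -3.0]
force: [-0.1, -0.1, -0.1]
opening: 0.0308
```

Run:
```python
from h import *
p,T,o=tool(); print(p,o['opening'],o['force'])
h=hpos(0.003); print(h,row(h+Z*.012,hR(12)))
t=snapshot('scene');crop(t,150,180,280,280,5,'pics/o4.png')
```

```text
[ 0.45016823 -0.16672045  0.1840917 ] 0.030803965793430164 [-0.05005731 -0.13417082 -0.07768433]
[ 0.46295789 -0.16765645  0.14034852] [33.7, -6.0, -0.1, 0.0, 0.2, -0.1]
```

View pics/o4.png

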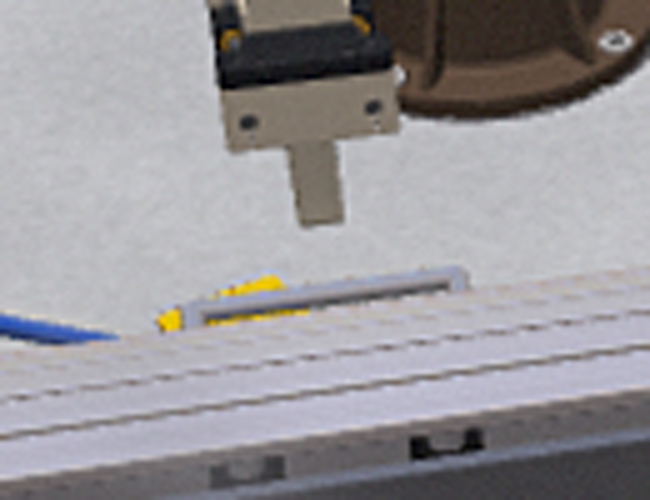

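Call:
carry_out([
  [[10, -6, 0, 0, 0, 0], [10, -6, 0, 0, 0, 0], [10, -6, 0, 0, 0, 0], [20, -6, 0, 0, 0, 0], [30, -6, 0, 0, 0, 0], [34, -6, 0, 0, 0, 0], [36, -6, 0, 0, 0, 0]],
], hand=1)

```text
clock: 48.78
tool_pos: [0.4631, -0.1676, 0.1489]
orientation: [-89.0, 78.2, -3.1]
force: [0.3, -0.3, -0.2]
opening: 0.0003
```

Call:
carry_out([
  [[2, 0, 0, 0, 0, 0], [4, 0, 0, 0, 0, 0], [5, 0, 0, 0, 0, 0], [5, 0, 0, 0, 0, 0]],
])

```text
clock: 49.28
tool_pos: [0.4642, -0.1677, 0.1458]
orientation: [-89.0, 78.1, -3.2]
force: [-9.0, 2.6, 15.4]
opening: 0.0008
```

Call:
carry_out([
  [[2, 0, 0, 0, 0, 0], [2, 0, 0, 0, 0, 0], [2, 0, 0, 0, 0, 0]],
])

```text
clock: 49.65
tool_pos: [0.4644, -0.1678, 0.1454]
orientation: [-89.1, 78.1, -3.2]
force: [-20.0, 9.1, 36.7]
opening: 0.0001
```

Stiff at 37 N: shut on its stop. Retreat and check.

Call:
carry_out([
  [[-10, 0, 0, 0, 0, 0], [-50, 0, 0, 0, 0, 0], [-100, 0, 0, 0, 0, 0], [-120, 0, 0, 0, 0, 0], [-120, 0, 0, 0, 0, 0]],
])

```text
clock: 50.28
tool_pos: [0.4408, -0.1663, 0.2619]
orientation: [-88.8, 77.9, -3.0]
force: [-0.1, 1.0, 0.1]
opening: 0.0003
```

Run:
```python
from h import *
print(row([.45,.2,.35],hR(0)))
```

```text
[-88.2, -1.3, 366.4, 0.0, 0.2, 12.1]
```

Call:
carry_out([
  [[-60, -1, 60, 0, 0, 6], [-88, -1, 120, 0, 0, 12], [-88, -1, 180, 0, 0, 12], [-88, -1, 240, 0, 0, 12], [-88, -1, 300, 0, 0, 12], [-88, -1, 366, 0, 0, 12], [-88, -1, 366, 0, 0, 12], [-88, -1, 366, 0, 0, 12], [-88, -1, 366, 0, 0, 12]],
])

```text
clock: 51.4
tool_pos: [0.4493, 0.1988, 0.3471]
orientation: [49.2, 89.7, 135.0]
force: [-0.9, -0.8, 0.1]
opening: 0.0004
```

Run:
```python
from h import *
p,T,o=tool(); print(p)
s=snapshot('top'); t=snapshot('scene'); cv2.imwrite('pics/z1.png',s['color'][:,:,::-1]); cv2.imwrite('pics/z2.png',t['color'][:,:,::-1])
crop(t,110,215,350,430,3.3,'pics/z3.png')
for q in (0,.03): 
    h=hpos(q); print(q,proj(s,h),proj(s,h+.065*ey),proj(s,h-.065*ey))
crop(s,320,190,540,280,3.6,'pics/z4.png')
```

```text
[0.44929498 0.19878661 0.34706353]
0 [425.05307489 259.57357389] [393.28415062 257.31598026] [456.88142361 261.83539041]
0.03 [425.7377486  257.70037101] [393.80575957 255.43299276] [457.72977304 259.97201216]
```

View pics/z1.png

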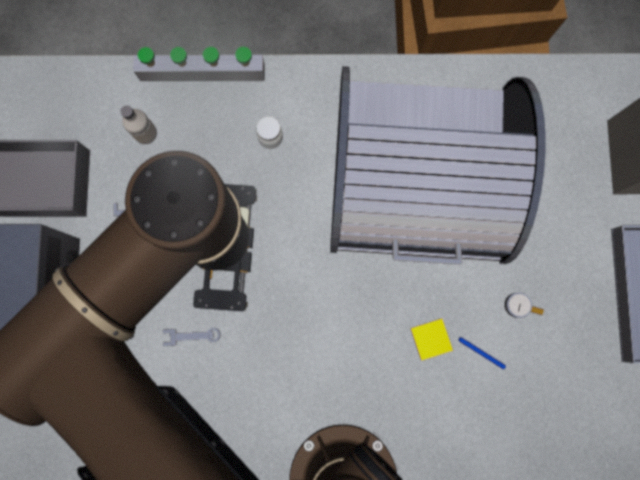

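View pics/z3.png

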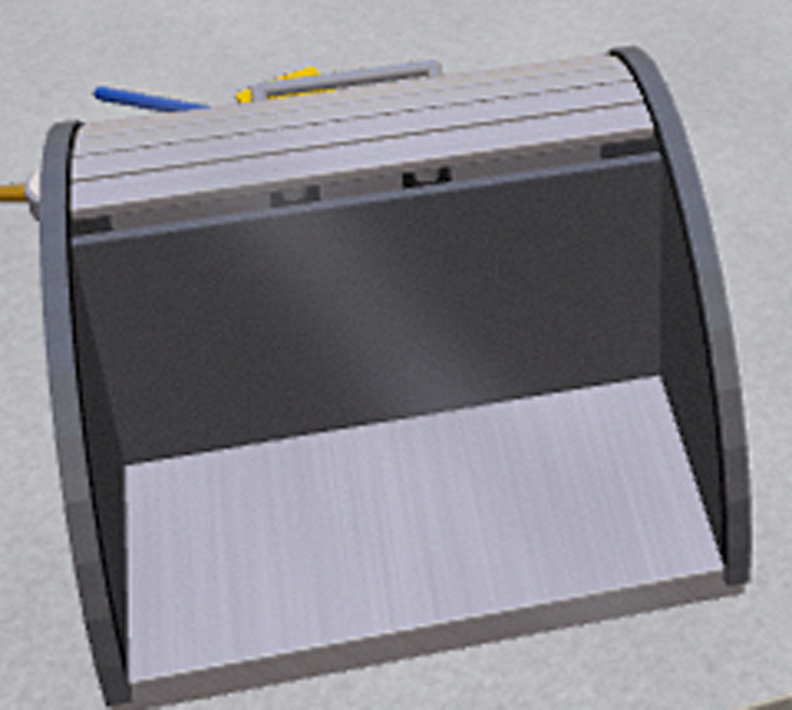

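View pics/z4.png

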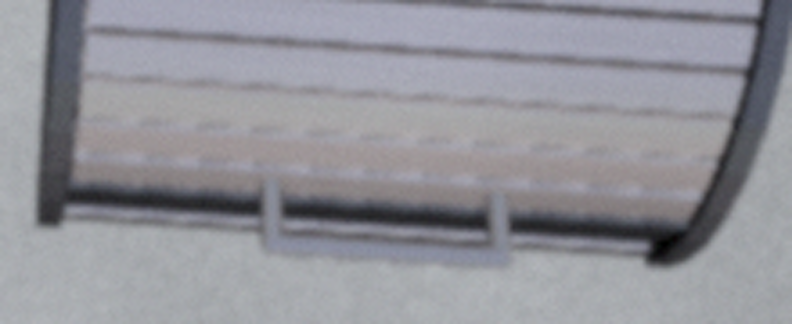

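```bash
python3 -c "
from plant import close_job,get_obs
print(get_obs()['clock'],get_obs()['force']);print(close_job())"
```

```text
51.5 [0.57393361 0.04994526 0.22435367]
the job is handed in; nothing more can be done
None
```

The job is done and handed in at 51.5 s. The bench held two flowmeters; both are now on the rack in the store, and the door is shut.

**Door up:** On the first try the fingers rode up onto the handle bar with the door at about 0.68 rad, pressing with roughly 55 N on the wrist. I lifted off, gripped the bar deeper and rolled the door to its upper stop. There it held against 22 N without moving.

**Flowmeters:** They lie on both rails at about y = −50 and +42 mm, face up, with their knobs at the front. After placing, the first one was knocked about 28 mm sideways and 10 mm back. I gripped it again and put it back in the middle. The last top view before shutting showed both lying straight between the end stops.

**Door shut:** I rolled it down and then pressed on the handle. It stayed put under about 40 N on the wrist. The last top view put the handle within about a pixel of its fully shut height. The rear view shows two dark shapes through the gap over the back panel, which I take to be the two flowmeters.

**Other things on the bench:** I saw no sign that anything else had moved. The arm hid the tee and most of one spanner in the last top picture, so for those I relied on earlier views. The arm ended well clear, touching nothing.

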